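# Click the scrubber battery onto its charging dock and start the charge

### The arm

A 7-joint arm with a two-finger parallel gripper is mounted at the origin on the work surface. World frame = base frame: x ahead of the robot, y to its left, z up, the work surface at z = 0. Lengths are in m, angles in rad, forces in N, time in s.
With the tool pointing down it reaches from about 0.425 to 0.875 m from the base axis. Payload 4.7 kg.
Tool frame: the origin (TCP) lies on the centre line of the jaws, within the pads' length; the fingertips stand 14 mm ahead of it and the grasp point (between the pads) lies 5 mm behind it; z points along the fingers, y is the line along which they close (so a half turn about z gives the same grasp; the last joint's range is limited). The gripper opens to 87 mm and grips with 3 to 60 N. Pads are 19 mm wide; open, the fingers measure 117 mm over their backs; the gripper's body (75 mm by 190 mm) begins 51 mm behind the grasp point.
Start: joints at [-1.087, 0.321, -0.07, 1.45, 0.023, 1.371, -0.057], TCP at [0.294, 0.58, 0.237] pointing down, gripper open.
Joint ranges: [-2.86, 2.86], [-0.3, 2.09], [-1.38, 1.24], [0.06, 2.45], [-1.56, 4.7], [0.09, 2.05], [-2.69, 2.69]. Speed limits (rad/s): [2.57, 2.57, 3.14, 3.14, 3.14, 3.14, 3.14].

### API

Orientations are given as a rotation vector (axis times angle).
In Python, from bench import ctrl gives the robot as it stands.
- The arm moves only by the tool send_rows, never from a script. Its argument "steps" is a list of rows, each an object of numbers: "tx", "ty", "tz": the shift along the tool's x, y, z in units of 60 mm (1.0 is 60 mm); "turn": the turn about the tool's z in units of 8 degrees (1.0 is 8 degrees); "grip": the opening, from 0 (shut) to 1 (fully open). A call has 1 to 12 rows; each row shifts and turns the commanded pose from where the row before left it, along the tool's axes as they then stand; what a row does not reach is not made up. A row lasts 1/8 s, in which the tool goes at most 62.5 mm and 10.7 degrees, less where a joint would pass 70% of its speed; a pose out of reach is approached as far as the arm can. A call is refused whole if a number of a shift passes 1 or a number of a turn 1, either way. A call with a gripper value outside its range is refused whole. The fingers move at their own pace and stop on an object; "newtons" is the grip in N (left out, the last holds). Time passes only in rows, so rows that do not move let the fingers close. It gives the time, the measured TCP pose, the force, the opening and the grip force at its end, in the units of the state.
- ctrl.get_state(): the state, without advancing time (a new reading comes with each control period).
- ctrl.get_image(name): name is "scene" or "top"; returns a dict with "pixels" (420x560x3 uint8, red, green, blue), "K" (3x3 intrinsics, pixels), "cam_to_world" (4x4, takes a point from camera to world coordinates). Camera axes: x right, y down, z forward; pixel columns grow to the right and rows downward; lengths in m; the calibration is good to about 2 mm. A picture is of the moment at which its call begins. There is no depth.
- ctrl.close_job(): hands the job in; it is judged then, once.
The state is a dict: "time": time; "joint_positions": joint angles; "qd": joint speeds; "joint_torque": joint torques, N m; "position": TCP position; "tool_rot": TCP orientation; "ft_force": force on the tool from outside, world axes, zero at the start; "torque": the same for the moment, N m; "grip_width": opening from 0.0 (shut) to 1.0 (fully open); "grip_force": force on a finger pad.
Only numpy, scipy, OpenCV 4.12 (cv2) and the standard library are available. Lean on these libraries where they do the work, as an engineer would, in place of code of your own. Each camera call takes 0.05 s, during which the arm holds its last target. There are 200 camera calls.

### The job

Slide the blue battery pack, yellow-striped end first, up the sloping rail of the charging dock until the dock's two catches snap into its notches and hold it there. The stop block is clamped differently each time, so feel for it and push gently, without ramming the pack into it. Only then start the charge by pressing the dock's keys fully down one at a time: white, then blue, then green, letting each come back up before the next. Leave the other things on the counter where they are.

Things in the scene. Friction and masses are not known exactly. Their poses are not given: they have to be found in the camera images.
- pack: Battery pack, loose, about 0.45 kg: blue housing 100 mm long (x) x 60 wide (y) x 60 tall (z) on black skirts, grey top with a yellow stripe across it near the front. Origin at the centre of the underside; +x points to the front (yellow-striped) end that goes onto the rail first, +z up. From z = 18 mm up the sides are plain and solid: grip it across y there (z about 40 mm).
- pack_notch (a point): Point in the pack's slot, 30 mm ahead of and 12.5 mm above its origin, axes as the pack's: here window notches in both skirts take the dock's catches. The T slot runs the whole length of the underside, open at both ends: 26 mm wide between the lips for pack z = 0 to 7 mm, 40 mm wide for z = 7 to 18 mm.
- deck: The dock's white deck (fixed), sloping 30 degrees, origin 112 mm above the counter, +x along the rail, up the slope; +z square to the deck. A pack on the rail has the same axes, y = z = 0, and is home at x = 0 +-20 mm: the blue stop block that sets this (60 mm wide, up to z = 48 mm) is clamped at an untold place. Deck surface z = -4 mm, x = -66 to 102, y = -50 to 125 mm.
- rail_nose (a point): Lower tip of the steel T rail, at deck (-53, 0, 12.5) mm, axes as the deck's: rounded and bevelled, here the pack's slot goes on. Flange 36 mm wide, deck z = 8.5 to 16.5 mm, on a web 20 mm wide. The rail is slippery: a pack not clicked in slides back off.
- catch_l (a joint): Sprung brass catch on the flange's +y side, 22 mm before the stop block's face (so at deck x = 30 +-20 mm), sticking 4.5 mm out. Value in m: 0 out, grows as it is pressed in. A passing pack presses it in about 2.5 mm, from some 26 to 1 mm before home; pushing by takes 10 to 20 N. Then it snaps out into the notch and the pack's front stands within 2 mm of the stop.
- catch_r (a joint): The like catch on the flange's -y side.
- contact (a joint): Sprung copper charging contact, 10 mm across, in the middle of the stop block's face, sticking 5 mm out. Value in m: 0 out, grows as the pack's front presses it in; about 0.003 when the pack is home.
- dock: The dock's white foot, fixed, up to 190 mm wide. Origin on the counter, straight below the deck's origin; its own -x side is the low one, where the pack goes on (facing to the robot's right, give or take 25 degrees).
- key_white_top (a point): Centre of the top of the white key (26 mm across, in a black collar 42 mm across and 6 mm lower), upper end of the dock's key column, on the deck 92 mm to the +y side of the rail. Axes as the deck's: z points out of the key, press against it.
- key_green_top (a point): Centre of the top of the green key, like the white one, middle of the column, 44 mm from each neighbour.
- key_blue_top (a point): Centre of the top of the blue key, like the white one, lower end of the column.
- key_white (a joint): Travel of the white key in m: 0 up, 0.006 fully down (5 N).
- key_green (a joint): Travel of the green key, the same.
- key_blue (a joint): Travel of the blue key, the same.
- soap_box: Bystander: closed green and white soap box, 98 x 68 x 34 mm, loose, origin under its centre.
- jar: Bystander: amber jar, 60 mm across, 70 mm tall, loose.
- tumbler: Bystander: white tumbler, 72 mm across, 100 mm tall, loose.
- lotion: Bystander: white lotion bottle, 60 mm across, 160 mm tall, loose.
- spanner: Bystander: steel spanner lying on the counter, loose.
- brush: Bystander: wooden brush lying on the counter, loose.

How it is judged:
On the way, in this order (a step that is already met when the one before it is completed fails the run):
1. the pack is home on the rail, held by its catches (x of pack in the frame of deck between -0.026 and 0.026 m and y of pack in the frame of deck between -0.005 and 0.005 m and z of pack in the frame of deck between -0.005 and 0.005 m and angle between the x axis of pack and the x axis of deck, either way round below 0.12 rad and angle between the z axis of pack and the z axis of deck, either way round below 0.12 rad and value of joint each of catch_l, catch_r below 0.0015 m and value of joint contact above 0.001 m and value of joint each of key_white, key_blue, key_green below 0.002 m), for 0.3 s.
2. the white key is pressed fully down, the other two up, the pack home (x of pack in the frame of deck between -0.026 and 0.026 m and y of pack in the frame of deck between -0.005 and 0.005 m and z of pack in the frame of deck between -0.005 and 0.005 m and angle between the x axis of pack and the x axis of deck, either way round below 0.12 rad and angle between the z axis of pack and the z axis of deck, either way round below 0.12 rad and value of joint each of catch_l, catch_r below 0.0015 m and value of joint contact above 0.001 m and value of joint key_white above 0.004 m and value of joint each of key_blue, key_green below 0.002 m), for 0.05 s.
3. the blue key is pressed fully down, the other two up, the pack home (x of pack in the frame of deck between -0.026 and 0.026 m and y of pack in the frame of deck between -0.005 and 0.005 m and z of pack in the frame of deck between -0.005 and 0.005 m and angle between the x axis of pack and the x axis of deck, either way round below 0.12 rad and angle between the z axis of pack and the z axis of deck, either way round below 0.12 rad and value of joint each of catch_l, catch_r below 0.0015 m and value of joint contact above 0.001 m and value of joint key_blue above 0.004 m and value of joint each of key_white, key_green below 0.002 m), for 0.05 s.
4. the green key is pressed fully down, the other two up, the pack home (x of pack in the frame of deck between -0.026 and 0.026 m and y of pack in the frame of deck between -0.005 and 0.005 m and z of pack in the frame of deck between -0.005 and 0.005 m and angle between the x axis of pack and the x axis of deck, either way round below 0.12 rad and angle between the z axis of pack and the z axis of deck, either way round below 0.12 rad and value of joint each of catch_l, catch_r below 0.0015 m and value of joint contact above 0.001 m and value of joint key_green above 0.004 m and value of joint each of key_white, key_blue below 0.002 m), for 0.05 s.
At the end, for the whole second after the job is handed in: The pack is on the rail with both catches out in its notches (pressed in less than 1.5 mm), its front pressing the charging contact in by over 1 mm, its origin within 26 mm of the deck's along the rail, 5 mm across it and square to it, and 0.12 rad in direction, at rest; all three keys are up again (all of step 1 and linear speed of pack below 0.02 m/s); the robot touches nothing.
It fails at once if the pack is rammed into the dock with over 40 N (contact force between pack and dock above 40 N).
It fails at once if a key is pressed while the pack is not home (not (x of pack in the frame of deck between -0.026 and 0.026 m and y of pack in the frame of deck between -0.005 and 0.005 m and z of pack in the frame of deck between -0.005 and 0.005 m and angle between the x axis of pack and the x axis of deck, either way round below 0.12 rad and angle between the z axis of pack and the z axis of deck, either way round below 0.12 rad and value of joint each of catch_l, catch_r below 0.0015 m and value of joint contact above 0.001 m) and value of joint any of key_white, key_blue, key_green above 0.004 m).
It fails at once if two keys are down at once (value of joint each of key_white, key_blue above 0.004 m or value of joint each of key_white, key_green above 0.004 m or value of joint each of key_blue, key_green above 0.004 m).
It fails at once if another thing on the counter is moved by more than 30 mm (distance of any of soap_box, jar, tumbler, lotion, spanner, brush from where it was at the start of the episode above 0.03 m).
It also fails if it takes over 67 s, if anything falls off the work surface, if the arm or the gripper's body presses on something with over 40 N, if the wrist force passes 120 N, or if a joint passes its speed limit or range.

## Working session

There is one attempt and no reset: what is moved stays moved. The work goes in short steps, Python scripts to look and compute and a tool call to move; the robot and the scene stay as the last step left them, time stands still between calls to the robot, and variables do not carry over. Pictures are saved under pics/ and viewed, at most 10 in all, crops included, and the job is handed in when it is done.

Besides the shell and the picture viewer there is one more tool, called after "Call:" in YAML: its name, and indented under it one key for each argument. send_rows: Moves the arm, as the interface text tells. Its arguments: {"type":"object","properties":{"steps":{"type":"array"},"newtons":{"type":"number"}},"required":["steps"]}

```bash
mkdir -p pics; ls
python3 - <<'E'
from bench import ctrl
import cv2,numpy as np
s=ctrl.get_state();print(s)
for n in("scene","top"):
    i=ctrl.get_image(n);cv2.imwrite(f"pics/{n}0.png",cv2.cvtColor(i["pixels"],cv2.COLOR_RGB2BGR));print(n,i["K"],i["cam_to_world"])
    np.savez(f"pics/{n}0.npz",**i)
E
```

```text
pics
{'time': 0.0, 'joint_positions': array([-1.0869038 ,  0.32185086, -0.0701391 ,  1.45166369,  0.02259057,
        1.37078139, -0.05687388]), 'qd': array([-0.00159093, -0.00200995, -0.00172056,  0.00125512, -0.00136886,
       -0.00234806,  0.00148563]), 'joint_torque': array([ 1.45057429e-04, -4.91286707e+01, -4.03881194e-01, -3.12531745e+01,
       -6.38139085e-02,  4.37336485e-02,  1.76155627e-04]), 'position': array([0.29403106, 0.57911279, 0.23544949]), 'tool_rot': array([-7.30930616e-01, -3.05499044e+00,  2.94937680e-03]), 'ft_force': array([ 0.14201482,  0.38295514, -0.57576993]), 'torque': array([ 0.0260032 ,  0.06648867, -0.00054205]), 'grip_force': 0.0, 'grip_width': 0.9986326856799701}
scene [[391.55179165   0.         282.62683798]
 [  0.         391.55179165 205.97746329]
 [  0.           0.           1.        ]] [[ 0.24498285  0.76830425 -0.5913476   1.26755509]
 [ 0.96944085 -0.18596965  0.15999915 -0.14890427]
 [ 0.01295532 -0.61247357 -0.7903849   1.02616456]
 [ 0.          0.          0.          1.        ]]
top [[449.50181773   0.         282.9788441 ]
 [  0.         449.50181773 216.11735469]
 [  0.           0.           1.        ]] [[-0.02533965 -0.99612641  0.08420263  0.46127312]
 [-0.99942739  0.02335395 -0.02448448  0.03280963]
 [ 0.02242318 -0.08477484 -0.99614779  1.42153396]
 [ 0.          0.          0.          1.        ]]
```

View pics/scene0.png

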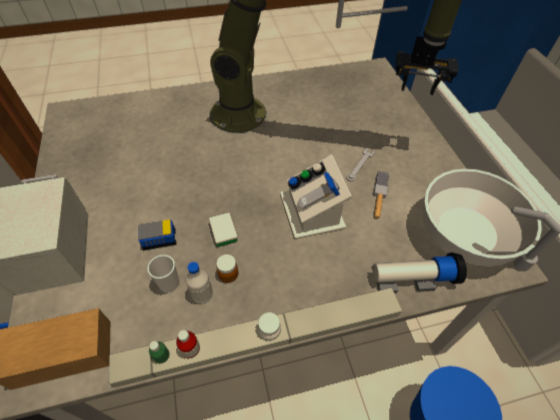

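View pics/top0.png

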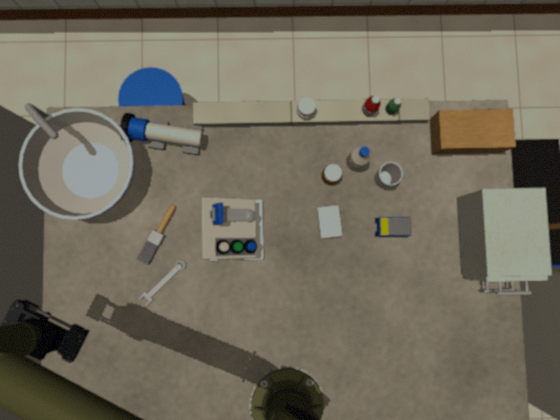

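The scene view shows the pack at about (157,234) and the dock at (315,195). In the top view the pack is at (393,227) with its yellow end towards the dock, and the dock is at (235,228) with keys at (224/238/251, 247). I'll enlarge both.

Run:
```python
import cv2,numpy as np
t=cv2.imread("pics/top0.png");s=cv2.imread("pics/scene0.png")
r=lambda im,x,y,w,h,f:cv2.resize(im[y:y+h,x:x+w],(w*f,h*f),interpolation=cv2.INTER_CUBIC)
a=np.hstack([r(t,196,190,75,75,5),r(t,365,195,75,75,5)])
b=np.hstack([r(s,275,150,75,45*2,4),r(s,130,210,75,90,4)]) 
b=cv2.copyMakeBorder(b[:225*4//3],0,0,0,a.shape[1]-b.shape[1],cv2.BORDER_CONSTANT)
o=np.vstack([a,b])[:600];print(o.shape);cv2.imwrite("pics/crop0.png",o)
```

```text
(600, 750, 3)
```

View pics/crop0.png

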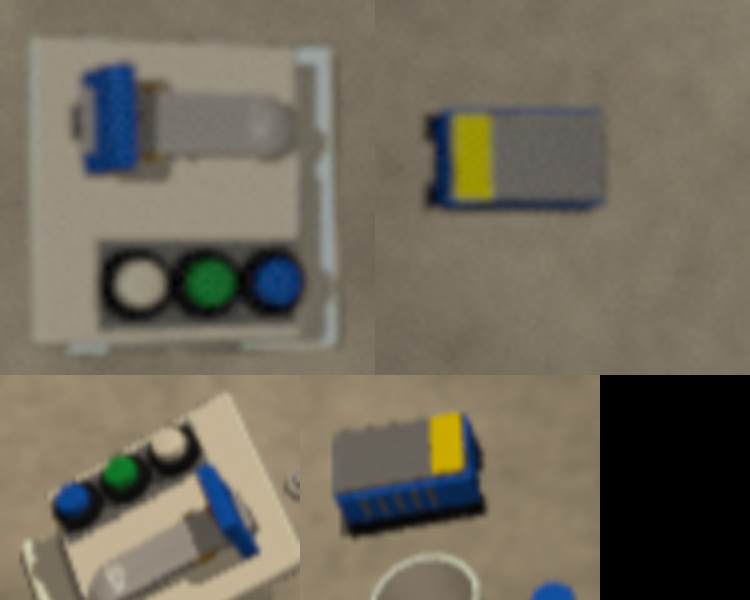

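The crop shows the dock rail pointing towards the pack. In the top view its rounded nose is at about (254,215), the stop block's face at (223,213), and the keys are below it. The pack's rear top edge is at about (410,226) and its yellow stripe at about (384,226). Next I'll triangulate these.

```bash
cat > h.py <<'E'
import cv2,numpy as np
def load(n,k=0):return dict(np.load(f"pics/{n}{k}.npz"))
def ray(I,uv):
    d=I["cam_to_world"][:3,:3]@np.linalg.solve(I["K"],[uv[0],uv[1],1.]);return I["cam_to_world"][:3,3],d/np.linalg.norm(d)
def plane(I,uv,z):
    o,d=ray(I,uv);return o+d*(z-o[2])/d[2]
def tri(I,a,J,b):
    o,d=ray(I,a);p,e=ray(J,b);s=np.linalg.lstsq(np.c_[d,-e],p-o,rcond=None)[0]
    P,Q=o+s[0]*d,p+s[1]*e;return (P+Q)/2,np.linalg.norm(P-Q)
def proj(I,P):
    T=np.linalg.inv(I["cam_to_world"]);q=I["K"]@(T[:3,:3]@np.asarray(P)+T[:3,3]);return q[:2]/q[2]
def blobs(I,lo,hi,box,amin=8):
    x0,y0,x1,y1=box;h=cv2.cvtColor(I["pixels"][y0:y1,x0:x1],cv2.COLOR_RGB2HSV)
    m=cv2.inRange(h,lo,hi);n,l,st,c=cv2.connectedComponentsWithStats(m)
    return [(int(st[i,4]),c[i]+[x0,y0],st[i,:4]+[x0,y0,0,0],(l==i)) for i in range(1,n) if st[i,4]>=amin]
G=((45,100,30),(80,255,255));B=((100,120,40),(130,255,255));Y=((20,150,80),(35,255,255));W=((8,0,150),(30,110,255))
E
python3 - <<'E'
from h import *
t,s=load("top"),load("scene")
for n,I,b in(("top",t,(196,190,271,265)),("scene",s,(275,150,352,240))):
    for c,k in(("G",G),("B",B)):
        print(n,c,[(x[0],x[1].round(1),x[2]) for x in blobs(I,*k,b)])
    h=cv2.cvtColor(I["pixels"],cv2.COLOR_RGB2HSV)
    print("hsv white key",h[247,224] if n=="top" else h[168,318], "deck",h[255,210] if n=="top" else h[170,335])
for n,I,b in(("top",t,(365,195,440,270)),("scene",s,(130,210,205,260))):
    for c,k in(("Y",Y),("B",B)):
        print(n,c,[(x[0],x[1].round(1),x[2]) for x in blobs(I,*k,b)])
    print(h[226,400])
E
```

```text
top G [(93, array([237.7, 246.3]), array([233, 241,  11,  11]))]
top B [(167, array([218.3, 213.4]), array([213, 203,  10,  21])), (79, array([251. , 245.8]), array([247, 241,   9,  11]))]
hsv white key [ 20  45 154] deck [ 21  43 153]
scene G [(66, array([305.1, 174. ]), array([301, 170,   9,   9]))]
scene B [(119, array([330.9, 183.4]), array([324, 173,  15,  22])), (60, array([293. , 180.9]), array([289, 177,   9,   9]))]
hsv white key [ 20  61 183] deck [ 19  61 196]
top Y [(114, array([384.1, 225.8]), array([381, 218,   7,  17]))]
top B [(43, array([378. , 227.3]), array([376, 218,   5,  18]))]
[ 19  71 141]
scene Y [(115, array([165.9, 226.7]), array([162, 219,   9,  16]))]
scene B [(262, array([158.9, 238.9]), array([139, 221,  36,  26]))]
[ 19  71 141]
```

Run:
```python
from h import *
t,s=load("top"),load("scene")
f=lambda x,y:np.array([(x+.5)/5-.5,(y+.5)/5-.5])
k={"g":((237.7,246.3),(305.1,174)),"b":((251,245.8),(293,180.9)),"w":(f(139,283)+[196,190],((172.5)/4-.5+275,(72.5)/4-.5+150))}
P={}
for n,(a,b) in k.items():
    P[n],e=tri(t,a,s,b);print(n,P[n].round(4),"gap",round(e,4))
d=P["w"]-P["b"];print("len",np.linalg.norm(d),"yaw",np.degrees(np.arctan2(d[1],d[0])),"slope",np.degrees(np.arcsin(d[2]/np.linalg.norm(d))))
for yawd in (np.degrees(np.arctan2(d[1],d[0])),90,91,88,92):
    y=np.radians(yawd);c,q=np.cos(np.pi/6),.5
    X=np.array([c*np.cos(y),c*np.sin(y),q]);Y_=np.array([-np.sin(y),np.cos(y),0]);Z=np.cross(X,Y_)
    C=(P["w"]+P["b"]+P["g"])/3
    # solve deck origin: C = O + kx X + 92 Y + kz Z ; O_z=.112 -> unknown kx; assume kz
    R=np.c_[X,Y_,Z]
    print(round(yawd,1))
    for kz in(.008,.012,.016):
        kx=(C[2]-.112-kz*Z[2])/X[2];O=C-R@[kx,.092,kz]
        print("  kz",kz,"kx",kx.round(4),"O",O.round(4),"nose px",proj(t,O+R@[-.053,0,.0165]).round(1),proj(s,O+R@[-.053,0,.0165]).round(1),"ry", (R.T@(plane(t,(254.6,214.6),.1)-O)).round(4))
# pack
yt,e=tri(t,(384.1,225.8),s,(165.9,226.7));print("yellow",yt,e,plane(t,(384.1,225.8),.06))
g=lambda x,y:np.array([(x-375+.5)/5-.5+365,(y+.5)/5-.5+195])
for n,p in dict(yFL=(453,113),yFR=(452,201),rL=(603,112),rR=(601,205),sideLf=(445,108),sideLr=(600,110),sRf=(445,205),sRr=(600,207)).items(): print(n,plane(t,g(*p),.06).round(4))
m=blobs(t,*Y,(365,195,440,270))[0][3].astype(np.uint8);print(cv2.minAreaRect(cv2.findNonZero(m)))
```

```text
g [0.4869 0.133  0.1239] gap 0.0006
b [0.4876 0.0952 0.1024] gap 0.002
w [0.4878 0.1718 0.1441] gap 0.0006
len 0.08721465639255625 yaw 89.90313912754624 slope 28.538691477681652
89.9
  kz 0.008 kx 0.0091 O [0.5794 0.1293 0.112 ] nose px [257.6 214.6] [294.8 205. ] ry [-0.0453 -0.0001  0.0123]
  kz 0.012 kx 0.0021 O [0.5794 0.1373 0.112 ] nose px [254.8 214.6] [297.4 204.5] ry [-0.0523 -0.0001  0.0163]
  kz 0.016 kx -0.0048 O [0.5794 0.1453 0.112 ] nose px [252.1 214.7] [300. 204.] ry [-0.0592 -0.0001  0.0203]
90
  kz 0.008 kx 0.0091 O [0.5794 0.1295 0.112 ] nose px [257.5 214.5] [294.9 205. ] ry [-0.0455 -0.      0.0124]
  kz 0.012 kx 0.0021 O [0.5794 0.1375 0.112 ] nose px [254.8 214.6] [297.5 204.5] ry [-0.0524 -0.      0.0164]
  kz 0.016 kx -0.0048 O [0.5794 0.1455 0.112 ] nose px [252.1 214.7] [300. 204.] ry [-0.0593 -0.      0.0204]
91
  kz 0.008 kx 0.0091 O [0.5795 0.1311 0.112 ] nose px [257.  214.2] [295.5 205.1] ry [-0.0469  0.0009  0.0132]
  kz 0.012 kx 0.0021 O [0.5793 0.1391 0.112 ] nose px [254.2 214.3] [298.  204.6] ry [-0.0538  0.0009  0.0172]
  kz 0.016 kx -0.0048 O [
[... 443 characters left out ...]
0091 O [0.5795 0.1327 0.112 ] nose px [256.4 213.9] [296.1 205.3] ry [-0.0482  0.0018  0.014 ]
  kz 0.012 kx 0.0021 O [0.5792 0.1407 0.112 ] nose px [253.7 214.1] [298.6 204.7] ry [-0.0552  0.0018  0.018 ]
  kz 0.016 kx -0.0048 O [0.5789 0.1487 0.112 ] nose px [251.  214.2] [301.2 204.1] ry [-0.0621  0.0018  0.022 ]
yellow [ 0.53934694 -0.30968649  0.06050012] 0.0028045478162241444 [ 0.53949455 -0.30837321  0.06      ]
yFL [ 0.5661 -0.2976  0.06  ]
yFR [ 0.5124 -0.2946  0.06  ]
rL [ 0.5645 -0.3898  0.06  ]
rR [ 0.5077 -0.3858  0.06  ]
sideLf [ 0.5693 -0.2928  0.06  ]
sideLr [ 0.5658 -0.388   0.06  ]
sRf [ 0.51   -0.2902  0.06  ]
sRr [ 0.5065 -0.3851  0.06  ]
((19.0, 31.0), (16.0, 6.0), 90.0)
```

Call:
send_rows:
  steps:
    - {"turn": 1,"grip": 1}
    - {"turn": 1}
    - {"turn": 1}
    - {"turn": 1}
    - {"turn": 1}
    - {"turn": 1}
    - {"turn": 1}
    - {"turn": 1}
    - {"turn": 0.15}
  newtons: 5

```text
validation failed for argument at $.st...
```

```bash
cat > go.py <<'E'
import sys,numpy as np
from bench import ctrl
from scipy.spatial.transform import Rotation as R
s=ctrl.get_state();M=R.from_rotvec(s["tool_rot"]).as_matrix()
yaw=np.degrees(np.arctan2(M[1,0],M[0,0]))
print("t",round(s["time"],2),"pos",s["position"].round(4),"xyaw",yaw.round(2),"zax",M[:,2].round(3),"f",s["ft_force"].round(1),"g",round(s["grip_width"]*87,1),round(s["grip_force"],1),"q",s["joint_positions"].round(2))
if len(sys.argv)>3:
    d=np.array([float(v) for v in sys.argv[1:4]])-s["position"];print("units",(M.T@d/.06).round(3))
E
python3 go.py .539 -.308 .235
```

```text
t 0.1 pos [0.2941 0.5791 0.2356] xyaw 153.09 zax [-0.001 -0.002 -1.   ] f [-0.2 -0.6 -0. ] g 86.9 0.0 q [-1.09  0.32 -0.07  1.45  0.02  1.37 -0.06]
units [-10.333 -11.336   0.03 ]
```

Call:
send_rows:
  steps:
    - {"tx": 0,"ty": 0,"tz": 0,"turn": 1,"grip": 1}
    - {"tx": 0,"ty": 0,"tz": 0,"turn": 1,"grip": 1}
    - {"tx": 0,"ty": 0,"tz": 0,"turn": 1,"grip": 1}
    - {"tx": 0,"ty": 0,"tz": 0,"turn": 1,"grip": 1}
    - {"tx": 0,"ty": 0,"tz": 0,"turn": 1,"grip": 1}
    - {"tx": 0,"ty": 0,"tz": 0,"turn": 1,"grip": 1}
    - {"tx": 0,"ty": 0,"tz": 0,"turn": 1,"grip": 1}
    - {"tx": 0,"ty": 0,"tz": 0,"turn": 1,"grip": 1}
    - {"tx": 0,"ty": 0,"tz": 0,"turn": 0.15,"grip": 1}
  newtons: 5

```text
time: 1.23
position: [0.2941, 0.5793, 0.236]
tool_rot: [2.261, 2.18, -0.001]
ft_force: [-0.7, 0.3, 0.2]
grip_width: 1.001
grip_force: 0.0
```

```bash
python3 go.py .539 -.308 .235
```

```text
t 1.23 pos [0.2941 0.5793 0.236 ] xyaw 87.91 zax [-0.    -0.001 -1.   ] f [-0.7  0.3  0.2] g 87.1 0.0 q [-1.2   0.32  0.08  1.46 -0.02  1.37 -1.16]
units [-14.63    4.618   0.03 ]
```

Call:
send_rows:
  steps:
    - {"tx": -0.9,"ty": 0.4,"tz": 0,"turn": 0,"grip": 1}
    - {"tx": -0.9,"ty": 0.4,"tz": 0,"turn": 0,"grip": 1}
    - {"tx": -0.9,"ty": 0.4,"tz": 0,"turn": 0,"grip": 1}
    - {"tx": -0.9,"ty": 0.4,"tz": 0,"turn": 0,"grip": 1}
    - {"tx": -0.9,"ty": 0.4,"tz": 0,"turn": 0,"grip": 1}
    - {"tx": -0.9,"ty": 0.4,"tz": 0,"turn": 0,"grip": 1}
    - {"tx": -0.9,"ty": 0.4,"tz": 0,"turn": 0,"grip": 1}
    - {"tx": -0.9,"ty": 0.4,"tz": 0,"turn": 0,"grip": 1}
    - {"tx": -0.9,"ty": 0.2,"tz": 0,"turn": 0,"grip": 1}
    - {"tx": -0.9,"ty": 0.2,"tz": 0,"turn": 0,"grip": 1}
    - {"tx": -0.9,"ty": 0.2,"tz": 0,"turn": 0,"grip": 1}
    - {"tx": -0.9,"ty": 0.2,"tz": 0,"turn": 0,"grip": 1}

```text
time: 2.72
position: [0.5102, -0.0785, 0.2367]
tool_rot: [2.259, 2.183, 0.001]
ft_force: [0.7, -0.4, -0.2]
grip_width: 1.0
grip_force: 0.0
```

```bash
python3 go.py .539 -.308 .235
```

```text
t 2.73 pos [ 0.5102 -0.0785  0.2367] xyaw 88.03 zax [ 0.001  0.001 -1.   ] f [ 0.7 -0.4 -0.2] g 87.0 0.0 q [-0.55  0.02  0.66  1.8  -0.02  1.32  0.09]
units [-3.806  0.611  0.027]
```

Call:
send_rows:
  steps:
    - {"tx": -0.95,"ty": 0.153,"tz": 0,"turn": 0,"grip": 1}
    - {"tx": -0.95,"ty": 0.153,"tz": 0,"turn": 0,"grip": 1}
    - {"tx": -0.95,"ty": 0.153,"tz": 0,"turn": 0,"grip": 1}
    - {"tx": -0.95,"ty": 0.153,"tz": 0,"turn": 0,"grip": 1}
    - {"tx": 0,"ty": 0,"tz": 0.8,"turn": 0,"grip": 1}
    - {"tx": 0,"ty": 0,"tz": 0.8,"turn": 0,"grip": 1}
    - {"tx": 0,"ty": 0,"tz": 0,"turn": 0,"grip": 1}

```text
time: 3.6
position: [0.536, -0.3043, 0.1368]
tool_rot: [-2.255, -2.176, 0.005]
ft_force: [0.4, -0.1, 0.9]
grip_width: 0.998
grip_force: 0.0
```

```bash
python3 go.py .539 -.308 .035;python3 - <<'E'
from bench import ctrl
import cv2,numpy as np
i=ctrl.get_image("scene");np.savez("pics/scene1.npz",**i);j=ctrl.get_image("top");np.savez("pics/top1.npz",**j)
r=lambda im,x,y,w,h,f:cv2.resize(im[y:y+h,x:x+w],(w*f,h*f),interpolation=cv2.INTER_CUBIC)
o=np.hstack([r(i["pixels"],100,150,100,125,4),r(j["pixels"],340,170,100,125,4)])
cv2.imwrite("pics/c1.png",o[:,:,::-1])
E
```

```text
t 3.6 pos [ 0.536  -0.3043  0.1368] xyaw 87.97 zax [-0.008  0.003 -1.   ] f [ 0.4 -0.1  0.9] g 86.9 0.0 q [-0.16  0.41  0.8   1.68 -0.31  1.2   0.68]
units [-0.064  0.065  1.695]
```

View pics/c1.png

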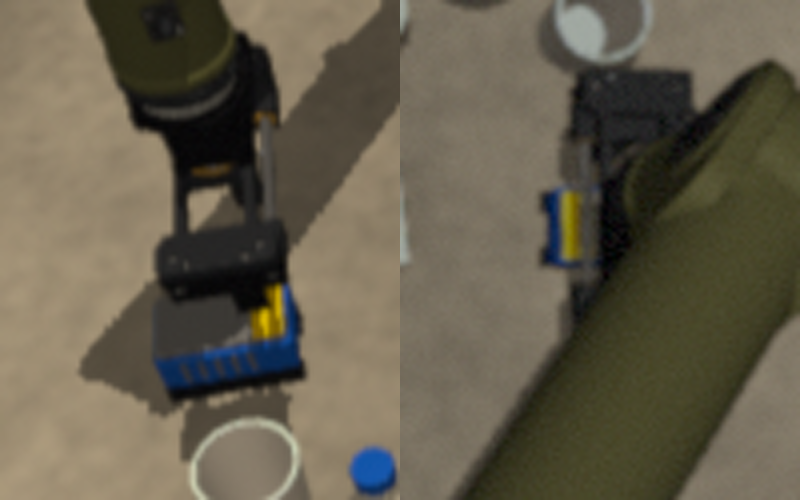

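The fingers straddle the pack behind the yellow stripe, seen in the left crop at (265,320) and in the right at (570,225). The tumbler rim at (605,15) in the right crop is close to the gripper body, so I'll check that clearance.

Run:
```python
from h import *
t=load("top")
for p in((390,174),(390,186)):print(plane(t,p,.1))
s=load("scene")
print(plane(s,(163,262),.1), plane(s,(163,254.5),.1))
```

```text
[ 0.69187321 -0.32299739  0.1       ]
[ 0.65566964 -0.32134362  0.1       ]
[ 0.68341712 -0.31985319  0.1       ] [ 0.6598802  -0.31836666  0.1       ]
```

Call:
send_rows:
  steps:
    - {"tx": -0.06,"ty": 0.065,"tz": 0.5,"turn": 0,"grip": 1}
    - {"tx": 0,"ty": 0,"tz": 0.6,"turn": 0,"grip": 1}
    - {"tx": 0,"ty": 0,"tz": 0.59,"turn": 0,"grip": 1}
    - {"tx": 0,"ty": 0,"tz": 0,"turn": 0,"grip": 1}
    - {"tx": 0,"ty": 0,"tz": 0,"turn": 0,"grip": 0.6}
    - {"tx": 0,"ty": 0,"tz": 0,"turn": 0,"grip": 0.6}
    - {"tx": 0,"ty": 0,"tz": 0,"turn": 0,"grip": 0.6}
    - {"tx": 0,"ty": 0,"tz": 0,"turn": 0,"grip": 0.6}
  newtons: 5

```text
time: 4.7
position: [0.5415, -0.31, 0.04]
tool_rot: [-2.262, -2.179, 0.0]
ft_force: [-3.7, 1.4, 5.9]
grip_width: 0.691
grip_force: 5.0
```

```bash
python3 go.py .539 -.308 .035
```

```text
t 4.7 pos [ 0.5415 -0.31    0.04  ] xyaw 87.85 zax [-0.001  0.001 -1.   ] f [-3.7  1.4  5.9] g 60.1 5.0 q [-0.11  0.53  0.74  1.74 -0.41  1.03  0.75]
units [ 0.032 -0.043  0.083]
```

Call:
send_rows:
  steps:
    - {"tx": 0,"ty": 0,"tz": 0,"turn": 0,"grip": 0.6}
    - {"tx": 0,"ty": 0,"tz": 0,"turn": 0,"grip": 0.6}

```text
time: 4.95
position: [0.5415, -0.31, 0.04]
tool_rot: [-2.262, -2.179, 0.0]
ft_force: [-3.8, 1.8, 7.1]
grip_width: 0.687
grip_force: 5.0
```

```bash
python3 go.py .539 -.308 .035
```

```text
t 4.95 pos [ 0.5415 -0.31    0.04  ] xyaw 87.85 zax [-0.001  0.001 -1.   ] f [-3.8  1.8  7.1] g 59.8 5.0 q [-0.11  0.53  0.74  1.74 -0.41  1.03  0.75]
units [ 0.032 -0.042  0.083]
```

Call:
send_rows:
  steps:
    - {"tx": 0,"ty": 0,"tz": -0.083,"turn": 0,"grip": 0.6}
    - {"tx": -0.07,"ty": 0,"tz": -0.11,"turn": 0,"grip": 0.6}
    - {"tx": -0.08,"ty": 0,"tz": -0.105,"turn": 0,"grip": 0.6}
    - {"tx": -0.088,"ty": 0,"tz": -0.095,"turn": 0,"grip": 0.6}
    - {"tx": -0.095,"ty": 0,"tz": -0.088,"turn": 0,"grip": 0.6}
    - {"tx": -0.105,"ty": 0,"tz": -0.08,"turn": 0,"grip": 0.6}
    - {"tx": -0.11,"ty": 0,"tz": -0.07,"turn": 0,"grip": 0.6}
    - {"tx": 0,"ty": 0,"tz": 0,"turn": 0,"grip": 0.6}
    - {"tx": 0,"ty": 0,"tz": 0,"turn": 0,"grip": 0.6}

```text
time: 6.08
position: [0.5414, -0.3427, 0.0773]
tool_rot: [2.261, 2.18, 0.001]
ft_force: [-0.4, 2.1, 2.0]
grip_width: 0.689
grip_force: 5.0
```

```bash
python3 go.py .5415 -.343 .073;python3 - <<'E'
from bench import ctrl
import cv2,numpy as np
i=ctrl.get_image("scene");np.savez("pics/scene2.npz",**i)
r=lambda im,x,y,w,h,f:cv2.resize(im[y:y+h,x:x+w],(w*f,h*f),interpolation=cv2.INTER_CUBIC)
o=r(i["pixels"],100,180,100,80,6)
cv2.imwrite("pics/c2.png",o[:,:,::-1])
E
```

```text
t 6.08 pos [ 0.5414 -0.3427  0.0773] xyaw 87.89 zax [ 0.001 -0.    -1.   ] f [-0.4  2.1  2. ] g 59.9 5.0 q [-0.06  0.51  0.76  1.68 -0.39  1.11  0.77]
units [-0.004  0.001  0.072]
```

View pics/c2.png

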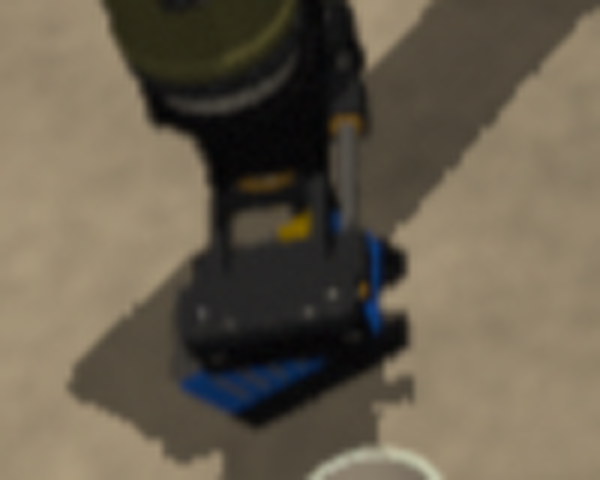

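The pack has pitched front-up in the grip. Its skirt's lower edge runs from (255,420) to (405,340) in the crop. I'll work out the tilt from that.

Run:
```python
from h import *
s=load("scene",2)
def px(p,x):
    o,d=ray(s,p);return o+d*(x-o[0])/d[0]
c=lambda x,y:((x+.5)/6-.5+100,(y+.5)/6-.5+180)
P=[px(c(*p),.569) for p in((255,424),(408,340),(180,380),(240,413))]
print(np.round(P,4));d=P[1]-P[0];print(np.linalg.norm(d),np.degrees(np.arctan2(d[2],d[1])))
```

```text
[[ 0.569  -0.3954  0.007 ]
 [ 0.569  -0.3099  0.0528]
 [ 0.569  -0.4177  0.0564]
 [ 0.569  -0.3994  0.0191]]
0.09689444931187519 28.16836451372915
```

Call:
send_rows:
  steps:
    - {"tx": 0,"ty": 0,"tz": 0,"turn": 0,"grip": 0.6}
    - {"tx": 0,"ty": 0,"tz": 0,"turn": 0,"grip": 0.6}
    - {"tx": 0,"ty": 0,"tz": -0.3,"turn": 0,"grip": 0.6}
    - {"tx": 0,"ty": 0,"tz": -0.6,"turn": 0,"grip": 0.6}
    - {"tx": 0,"ty": 0,"tz": -0.6,"turn": 0,"grip": 0.6}
    - {"tx": 0,"ty": 0,"tz": -0.5,"turn": 0,"grip": 0.6}
    - {"tx": 0,"ty": 0,"tz": 0,"turn": -0.26,"grip": 0.6}
    - {"tx": 0,"ty": 0,"tz": 0,"turn": 0,"grip": 0.6}
  newtons: 60

```text
time: 7.12
position: [0.54, -0.3423, 0.1955]
tool_rot: [-2.22, -2.219, 0.001]
ft_force: [0.3, 1.0, -6.0]
grip_width: 0.687
grip_force: 60.0
```

```bash
python3 go.py .5794 .005 .2
```

```text
t 7.12 pos [ 0.54   -0.3423  0.1955] xyaw 89.96 zax [-0.002  0.001 -1.   ] f [ 0.3  1.  -6. ] g 59.7 60.0 q [-0.1   0.4   0.81  1.56 -0.3   1.31  0.75]
units [ 5.789  0.653 -0.07 ]
```

Call:
send_rows:
  steps:
    - {"tx": 0.4,"ty": 0.07,"tz": 0,"turn": 0,"grip": 0.6}
    - {"tx": 0.7,"ty": 0.07,"tz": 0,"turn": 0,"grip": 0.6}
    - {"tx": 0.7,"ty": 0.07,"tz": 0,"turn": 0,"grip": 0.6}
    - {"tx": 0.7,"ty": 0.07,"tz": 0,"turn": 0,"grip": 0.6}
    - {"tx": 0.7,"ty": 0.07,"tz": 0,"turn": 0,"grip": 0.6}
    - {"tx": 0.7,"ty": 0.07,"tz": 0,"turn": 0,"grip": 0.6}
    - {"tx": 0.7,"ty": 0.07,"tz": 0,"turn": 0,"grip": 0.6}
    - {"tx": 0.6,"ty": 0.07,"tz": 0,"turn": 0,"grip": 0.6}
    - {"tx": 0.4,"ty": 0.09,"tz": 0,"turn": 0,"grip": 0.6}
    - {"tx": 0.19,"ty": 0,"tz": 0.5,"turn": 0,"grip": 0.6}
    - {"tx": 0,"ty": 0,"tz": 0.6,"turn": 0,"grip": 0.6}
    - {"tx": 0,"ty": 0,"tz": 0,"turn": 0,"grip": 0.6}

```text
time: 8.62
position: [0.5763, 0.0046, 0.1265]
tool_rot: [-2.218, -2.217, 0.013]
ft_force: [-0.0, 0.7, -5.8]
grip_width: 0.682
grip_force: 60.0
```

```bash
python3 go.py .5794 .0212 .089;python3 - <<'E'
from bench import ctrl
import cv2,numpy as np
i=ctrl.get_image("scene");np.savez("pics/scene3.npz",**i)
j=ctrl.get_image("top");np.savez("pics/top3.npz",**j)
r=lambda im,x,y,w,h,f:cv2.resize(im[y:y+h,x:x+w],(w*f,h*f),interpolation=cv2.INTER_CUBIC)
o=np.vstack([r(i["pixels"],225,160,133,60,6),r(j["pixels"],200,190,133,40,6)])
cv2.imwrite("pics/c3.png",o[:,:,::-1])
E
```

```text
t 8.62 pos [0.5763 0.0046 0.1265] xyaw 89.96 zax [-0.01  -0.002 -1.   ] f [-0.   0.7 -5.8] g 59.3 60.0 q [-0.63  0.29  0.68  1.79 -0.2   1.14  0.11]
units [0.277 0.058 0.624]
```

View pics/c3.png

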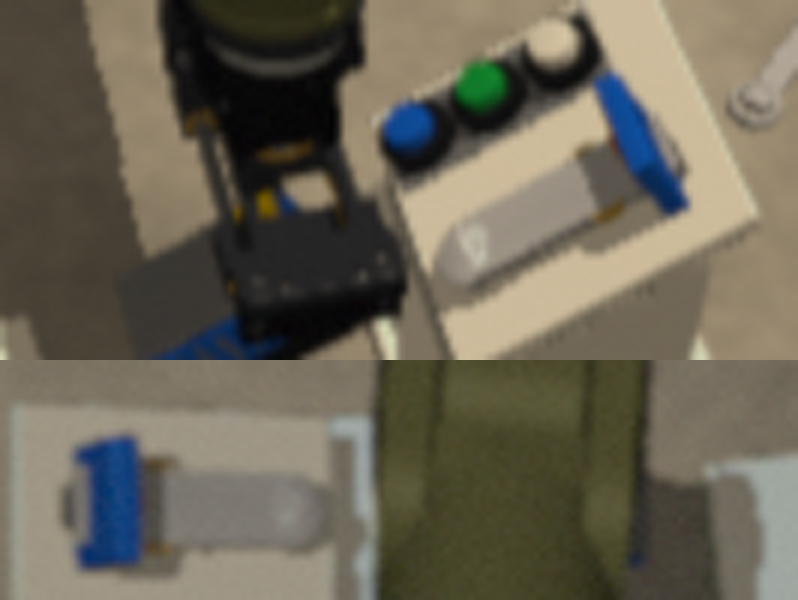

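The scene crop shows the pack tilted in the jaws, with the rail nose at (455,265) and the brass catches near (607,180). The pack's lower edge is cut off, so I'll crop lower and check the deck axis against the prediction.

Run:
```python
from h import *
t,s=load("top",3),load("scene",3)
for yawd in(89,90,91):
    y=np.radians(yawd);c=np.cos(np.pi/6);X=np.array([c*np.cos(y),c*np.sin(y),.5]);Yv=np.array([-np.sin(y),np.cos(y),0]);Z=np.cross(X,Yv);R=np.c_[X,Yv,Z];O=np.array([.5794,.138,.112])
    print(yawd,[proj(t,O+R@p).round(1) for p in([-.053,0,.0165],[0,0,.0165],[.06,0,.048],[.02,0,.0165])],[proj(s,O+R@p).round(1) for p in([-.053,0,.0165],[0,0,.0165],[.02,0,.0165])])
im=s["pixels"][185:255,225:325]
cv2.imwrite("pics/c4.png",cv2.resize(im,None,fx=7,fy=7,interpolation=cv2.INTER_CUBIC)[:,:,::-1])
```

```text
89 [array([254.6, 214.9]), array([238.3, 214.2]), array([223.6, 212.5]), array([232., 214.])] [array([297.5, 204.2]), array([312.9, 196. ]), array([318.8, 192.9])]
90 [array([254.6, 214.6]), array([238.3, 214.2]), array([223.6, 212.6]), array([232., 214.])] [array([297.6, 204.4]), array([312.9, 196.1]), array([318.8, 192.9])]
91 [array([254.6, 214.3]), array([238.3, 214.1]), array([223.6, 212.8]), array([232. , 214.1])] [array([297.7, 204.7]), array([312.9, 196.1]), array([318.7, 192.8])]
```

View pics/c4.png

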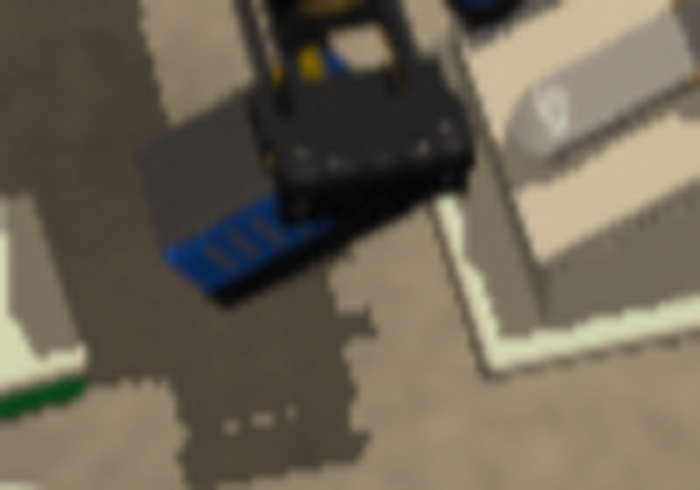

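The rail nose tip is at about (507,140) in the crop, which is scene pixel (297,204.6) and matches the prediction. The pack's rear lower corner is at (225,308) and its rear upper corner at (165,255).

Run:
```python
from h import *
s=load("scene",3)
def px(p,x):
    o,d=ray(s,p);return o+d*(x-o[0])/d[0]
c=lambda x,y:((x+.5)/7-.5+225,(y+.5)/7-.5+185)
a,b,e,tl,tr=[px(c(*p),x) for p,x in(((225,308),.606),((345,247),.606),((430,203),.606),((165,257),.606),((137,158),.546))]
for q in(a,b,e,tl,tr):print(q.round(4))
for q in(b,e): d=q-a;print("tilt",np.degrees(np.arctan2(d[2],d[1])))
for q in (tl,tr): d=q-a;print("rear tilt",np.degrees(np.arctan2(-d[1],d[2])),np.hypot(d[1],d[2]))
g=np.array([.0046,.1315])
for th in(27,28,29,30):
    t=np.radians(th);u=np.array([np.cos(t),np.sin(t)]);n=np.array([-np.sin(t),np.cos(t)])
    d=g-a[1:];print(th,"grasp from rear corner",d@u*1e3-50,d@n*1e3,"from rear top",[ (g-q[1:])@u*1e3-50 for q in(tl,tr)],[60+(g-q[1:])@n*1e3 for q in(tl,tr)])
```

```text
[ 0.606  -0.0489  0.0553]
[0.606  0.0041 0.0826]
[0.606  0.0409 0.1022]
[ 0.606  -0.0725  0.1006]
[ 0.546  -0.0734  0.0924]
tilt 27.30567810842418
tilt 27.59055957985874
rear tilt 27.419067810646837 0.051098159319488745
rear tilt 33.39473607576349 0.044442448717678024
27 grasp from rear corner 32.30502038456342 43.613572372790195 from rear top [np.float64(32.67875476800485), np.float64(37.254915060145024)] [np.float64(52.516779827166665), np.float64(59.44763764109806)]
28 grasp from rear corner 33.05364672253734 42.17050914689043 from rear top [np.float64(32.53556219327419), np.float64(37.231985661564494)] [np.float64(51.074976325905055), np.float64(57.92491352728044)]
29 grasp from rear corner 33.77697411516084 40.714600375389615 from rear top [np.float64(32.36722848675949), np.float64(37.182484555116204)] [np.float64(49.63589147331324), np.float64(56.40282150490423)]
30 grasp from rear corner 34.4747822299031 39.2462895422033 from rear top [np.float64(32.17380492453846), np.float64(37.10642681931675)] [np.float64(48.19996362857802), np.float64(54.88182521794429)]
```

Call:
send_rows:
  steps:
    - {"tx": 0,"ty": 0.05,"tz": 0.3,"turn": 0,"grip": 0.6}
    - {"tx": 0.14,"ty": 0,"tz": 0.29,"turn": 0,"grip": 0.6}
    - {"tx": 0.15,"ty": 0,"tz": 0,"turn": 0,"grip": 0.6}
    - {"tx": 0,"ty": 0,"tz": 0,"turn": 0,"grip": 0.6}
    - {"tx": 0,"ty": 0,"tz": 0,"turn": 0,"grip": 0.6}
    - {"tx": 0,"ty": 0,"tz": 0,"turn": 0,"grip": 0.6}

```text
time: 9.48
position: [0.5836, 0.0217, 0.0962]
tool_rot: [2.222, 2.22, 0.001]
ft_force: [0.9, -0.7, -5.1]
grip_width: 0.684
grip_force: 60.0
```

```bash
python3 go.py .5794 .0478 .106;python3 - <<'E'
from bench import ctrl
import cv2,numpy as np
i=ctrl.get_image("scene");np.savez("pics/scene5.npz",**i)
cv2.imwrite("pics/c5.png",cv2.resize(i["pixels"][175:245,235:335],None,fx=7,fy=7,interpolation=cv2.INTER_CUBIC)[:,:,::-1])
E
```

```text
t 9.47 pos [0.5836 0.0217 0.0962] xyaw 89.94 zax [ 0.001  0.    -1.   ] f [ 0.9 -0.7 -5.1] g 59.5 60.0 q [-0.64  0.34  0.66  1.8  -0.23  1.08  0.1 ]
units [ 0.434 -0.07  -0.164]
```

View pics/c5.png

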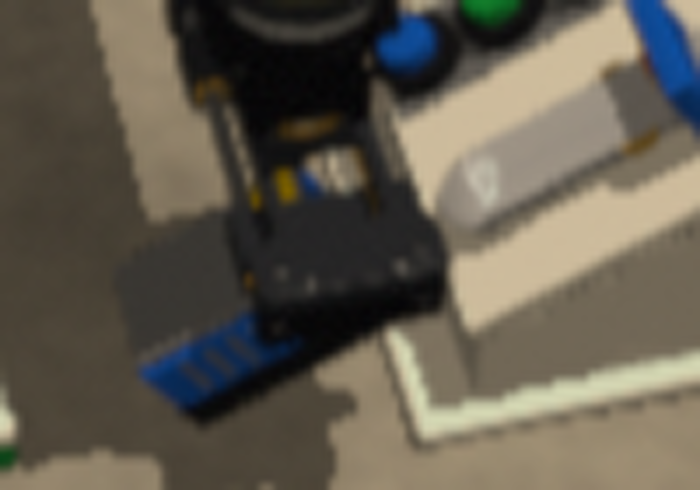

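The pack is now just short of the rail. Its lower edge runs from (200,422) to about (320,360), and the rail nose is at (445,210). I'll express the edge in deck coordinates.

Run:
```python
from h import *
s=load("scene",5)
def px(p,x):
    o,d=ray(s,p);return o+d*(x-o[0])/d[0]
c=lambda x,y:((x+.5)/7-.5+235,(y+.5)/7-.5+175)
O=np.array([.138,.112]);u=np.array([.866,.5]);n=np.array([-.5,.866])
for p in((203,422),(250,398),(320,362),(385,325)):
    q=px(c(*p),.6136)[1:];print(p,q.round(4),"deck x,z",((q-O)@u*1e3).round(1),((q-O)@n*1e3).round(1))
g=np.array([.0217,.1012])-O;print("grasp deck",g@u*1e3,g@n*1e3)
# check: deck plane near edge corner, rail nose
print("nose",proj(s,[.5794,.0859-.002,.0963+.0035]))
```

```text
(203, 422) [-0.0303  0.0257] deck x,z -188.9 9.5
(250, 398) [-0.0091  0.037 ] deck x,z -164.9 8.6
(320, 362) [0.0221 0.0538] deck x,z -129.5 7.5
(385, 325) [0.0506 0.0718] deck x,z -95.8 8.9
grasp deck -106.11580000000001 48.797200000000004
nose [297.6390408  204.43531589]
```

Call:
send_rows:
  steps:
    - {"tx": 0.054,"ty": -0.07,"tz": 0.094,"turn": 0,"grip": 0.6}
    - {"tx": 0,"ty": 0,"tz": 0,"turn": 0,"grip": 0.6}
    - {"tx": 0.1,"ty": 0,"tz": -0.0577,"turn": 0,"grip": 0.6}
    - {"tx": 0.1,"ty": 0,"tz": -0.0577,"turn": 0,"grip": 0.6}
    - {"tx": 0.1,"ty": 0,"tz": -0.0577,"turn": 0,"grip": 0.6}
    - {"tx": 0.1,"ty": 0,"tz": -0.0577,"turn": 0,"grip": 0.6}
    - {"tx": 0,"ty": 0,"tz": 0,"turn": 0,"grip": 0.6}
    - {"tx": 0,"ty": 0,"tz": 0,"turn": 0,"grip": 0.6}

```text
time: 10.52
position: [0.5789, 0.0475, 0.1036]
tool_rot: [2.222, 2.219, -0.003]
ft_force: [0.1, -5.0, -7.7]
grip_width: 0.686
grip_force: 60.0
```

```bash
cat >> go.py <<'E'
g=s["position"][1:]+[0,.005]-[.138,.112];print("grasp deck",(g@[.866,.5]*1e3).round(1),(g@[-.5,.866]*1e3).round(1),"f deck",(s["ft_force"][1:]@[.866,.5]).round(1),(s["ft_force"][1:]@[-.5,.866]).round(1),"tq",s["torque"].round(2))
E
python3 go.py .5794 .0489 .1044;python3 - <<'E'
from bench import ctrl
import cv2,numpy as np
i=ctrl.get_image("scene");np.savez("pics/scene6.npz",**i)
cv2.imwrite("pics/c6.png",cv2.resize(i["pixels"][165:235,245:345],None,fx=7,fy=7,interpolation=cv2.INTER_CUBIC)[:,:,::-1])
E
```

```text
t 10.53 pos [0.5789 0.0475 0.1036] xyaw 89.91 zax [-0.    -0.003 -1.   ] f [ 0.1 -5.  -7.7] g 59.6 60.0 q [-0.68  0.32  0.65  1.8  -0.21  1.09  0.04]
units [ 0.024  0.009 -0.014]
grasp deck -80.1 42.3 f deck -8.2 -4.2 tq [-1.29 -0.05  0.05]
```

View pics/c6.png

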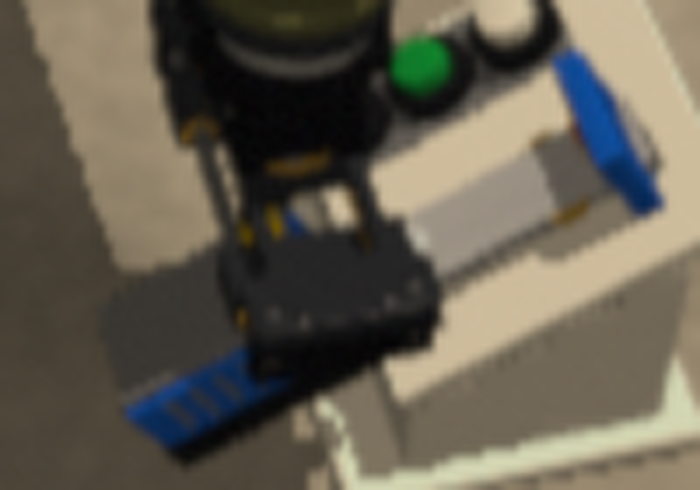

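The pack front is at the rail nose, with the rear lower corner at (185,462) and the rail going in under the jaws at (415,240). I'll check the edge height again.

Run:
```python
from h import *
s=load("scene",6)
def px(p,x):
    o,d=ray(s,p);return o+d*(x-o[0])/d[0]
c=lambda x,y:((x+.5)/7-.5+245,(y+.5)/7-.5+165)
O=np.array([.138,.112]);u=np.array([.866,.5]);n=np.array([-.5,.866])
for p in((185,464),(230,440),(300,401),(370,363)):
    q=px(c(*p),.6089)[1:];print(p,"deck x,z",((q-O)@u*1e3).round(1),((q-O)@n*1e3).round(1))
for p,dx in(((395,405),-66),):  # deck near lower corner (y=-50,z=-4): world x .6294
    q=px(c(*p),.6294)[1:];print("deck corner x,z should be -66,-4:",((q-O)@u*1e3).round(1),((q-O)@n*1e3).round(1))
```

```text
(185, 464) deck x,z -164.5 2.8
(230, 440) deck x,z -141.2 2.7
(300, 401) deck x,z -104.9 3.6
(370, 363) deck x,z -69.5 3.8
deck corner x,z should be -66,-4: -67.1 -3.1
```

Call:
send_rows:
  steps:
    - {"tx": -0.1,"ty": 0,"tz": 0.0577,"turn": 0,"grip": 0.6}
    - {"tx": 0,"ty": 0,"tz": 0,"turn": 0,"grip": 0.6}
    - {"tx": 0,"ty": 0,"tz": 0,"turn": 0,"grip": 0.6}

```text
time: 10.95
position: [0.5792, 0.0442, 0.1005]
tool_rot: [-2.221, -2.221, -0.002]
ft_force: [-0.2, -0.1, -6.0]
grip_width: 0.684
grip_force: 60.0
```

```bash
python3 go.py
```

```text
t 10.95 pos [0.5792 0.0442 0.1005] xyaw 89.99 zax [ 0.     0.001 -1.   ] f [-0.2 -0.1 -6. ] g 59.6 60.0 q [-0.67  0.32  0.65  1.81 -0.22  1.08  0.06]
grasp deck -84.4 41.3 f deck -3.1 -5.2 tq [ 0.05  0.03 -0.  ]
```

Call:
send_rows:
  steps:
    - {"tx": -0.033,"ty": 0,"tz": -0.058,"turn": 0,"grip": 0.6}
    - {"tx": 0.043,"ty": 0,"tz": -0.025,"turn": 0,"grip": 0.6}
    - {"tx": 0.043,"ty": 0,"tz": -0.025,"turn": 0,"grip": 0.6}
    - {"tx": 0.029,"ty": 0,"tz": -0.0167,"turn": 0,"grip": 0.6}
    - {"tx": 0,"ty": 0,"tz": 0,"turn": 0,"grip": 0.6}
    - {"tx": 0,"ty": 0,"tz": 0,"turn": 0,"grip": 0.6}

```text
time: 11.7
position: [0.579, 0.0483, 0.1078]
tool_rot: [2.222, 2.221, -0.0]
ft_force: [-0.1, 1.4, -4.4]
grip_width: 0.683
grip_force: 60.0
```

```bash
python3 go.py
```

```text
t 11.7 pos [0.579  0.0483 0.1078] xyaw 89.96 zax [-0. -0. -1.] f [-0.1  1.4 -4.4] g 59.4 60.0 q [-0.68  0.31  0.65  1.8  -0.21  1.1   0.04]
grasp deck -77.3 45.6 f deck -1.0 -4.5 tq [0.06 0.04 0.04]
```

Call:
send_rows:
  steps:
    - {"tx": 0.043,"ty": 0,"tz": -0.025,"turn": 0,"grip": 0.6}
    - {"tx": 0.043,"ty": 0,"tz": -0.025,"turn": 0,"grip": 0.6}
    - {"tx": 0.029,"ty": 0,"tz": -0.0167,"turn": 0,"grip": 0.6}
    - {"tx": 0,"ty": 0,"tz": 0,"turn": 0,"grip": 0.6}
    - {"tx": 0,"ty": 0,"tz": 0,"turn": 0,"grip": 0.6}

```text
time: 12.32
position: [0.579, 0.0551, 0.1118]
tool_rot: [2.222, 2.221, -0.0]
ft_force: [-0.8, -0.8, -6.2]
grip_width: 0.683
grip_force: 60.0
```

```bash
python3 go.py
```

```text
t 12.32 pos [0.579  0.0551 0.1118] xyaw 89.96 zax [-0. -0. -1.] f [-0.8 -0.8 -6.2] g 59.5 60.0 q [-0.69  0.31  0.65  1.79 -0.21  1.11  0.03]
grasp deck -69.4 45.6 f deck -3.8 -4.9 tq [ 0.04  0.08 -0.08]
```

Call:
send_rows:
  steps:
    - {"tx": 0.043,"ty": 0,"tz": -0.025,"turn": 0,"grip": 0.6}
    - {"tx": 0.043,"ty": 0,"tz": -0.025,"turn": 0,"grip": 0.6}
    - {"tx": 0,"ty": 0,"tz": 0,"turn": 0,"grip": 0.6}
    - {"tx": 0,"ty": 0,"tz": 0,"turn": 0,"grip": 0.6}

```text
time: 12.82
position: [0.5791, 0.0604, 0.1149]
tool_rot: [2.222, 2.221, 0.0]
ft_force: [0.8, -0.6, -4.4]
grip_width: 0.685
grip_force: 60.0
```

```bash
python3 go.py
```

```text
t 12.82 pos [0.5791 0.0604 0.1149] xyaw 89.97 zax [ 0. -0. -1.] f [ 0.8 -0.6 -4.4] g 59.6 60.0 q [-0.7   0.31  0.65  1.79 -0.21  1.11  0.02]
grasp deck -63.3 45.6 f deck -2.7 -3.5 tq [ 0.06  0.05 -0.05]
```

Call:
send_rows:
  steps:
    - {"tx": 0.043,"ty": 0,"tz": -0.025,"turn": 0,"grip": 0.6}
    - {"tx": 0.043,"ty": 0,"tz": -0.025,"turn": 0,"grip": 0.6}
    - {"tx": 0.043,"ty": 0,"tz": -0.025,"turn": 0,"grip": 0.6}
    - {"tx": 0,"ty": 0,"tz": 0,"turn": 0,"grip": 0.6}
    - {"tx": 0,"ty": 0,"tz": 0,"turn": 0,"grip": 0.6}

```text
time: 13.45
position: [0.5791, 0.0681, 0.1194]
tool_rot: [2.222, 2.221, -0.0]
ft_force: [1.0, 0.1, -5.5]
grip_width: 0.686
grip_force: 60.0
```

```bash
python3 go.py
```

```text
t 13.45 pos [0.5791 0.0681 0.1194] xyaw 89.96 zax [ 0. -0. -1.] f [ 1.   0.1 -5.5] g 59.7 60.0 q [-0.71  0.3   0.65  1.78 -0.2   1.12  0.  ]
grasp deck -54.4 45.7 f deck -2.6 -4.8 tq [ 0.04  0.02 -0.03]
```

Call:
send_rows:
  steps:
    - {"tx": 0.043,"ty": 0,"tz": -0.025,"turn": 0,"grip": 0.6}
    - {"tx": 0.043,"ty": 0,"tz": -0.025,"turn": 0,"grip": 0.6}
    - {"tx": 0.043,"ty": 0,"tz": -0.025,"turn": 0,"grip": 0.6}
    - {"tx": 0.043,"ty": 0,"tz": -0.025,"turn": 0,"grip": 0.6}
    - {"tx": 0.043,"ty": 0,"tz": -0.025,"turn": 0,"grip": 0.6}
    - {"tx": 0,"ty": 0,"tz": 0,"turn": 0,"grip": 0.6}

```text
time: 14.2
position: [0.5792, 0.0814, 0.127]
tool_rot: [2.221, 2.221, 0.001]
ft_force: [0.4, -0.3, -4.2]
grip_width: 0.684
grip_force: 60.0
```

```bash
python3 go.py
```

```text
t 14.2 pos [0.5792 0.0814 0.127 ] xyaw 89.99 zax [ 0.  0. -1.] f [ 0.4 -0.3 -4.2] g 59.5 60.0 q [-0.73  0.3   0.64  1.77 -0.2   1.13 -0.03]
grasp deck -39.0 45.7 f deck -2.3 -3.5 tq [0.04 0.01 0.  ]
```

Call:
send_rows:
  steps:
    - {"tx": 0.043,"ty": 0,"tz": -0.025,"turn": 0,"grip": 0.6}
    - {"tx": 0.043,"ty": 0,"tz": -0.025,"turn": 0,"grip": 0.6}
    - {"tx": 0.043,"ty": 0,"tz": -0.025,"turn": 0,"grip": 0.6}
    - {"tx": 0.043,"ty": 0,"tz": -0.025,"turn": 0,"grip": 0.6}
    - {"tx": 0.043,"ty": 0,"tz": -0.025,"turn": 0,"grip": 0.6}
    - {"tx": 0,"ty": 0,"tz": 0,"turn": 0,"grip": 0.6}

```text
time: 14.95
position: [0.5792, 0.0943, 0.1345]
tool_rot: [2.222, 2.221, 0.001]
ft_force: [-0.1, 0.4, -6.0]
grip_width: 0.683
grip_force: 60.0
```

```bash
python3 go.py
python3 - <<'E'
from h import *
# stop position from first top view: block top blue blob extents along the column of image
t=load("top");b=max(blobs(t,*B,(196,190,271,235)),key=lambda x:x[0]);print(b[2])
O=np.array([.5794,.138,.112]);R=np.array([[0,-1,0],[.866,0,-.5],[.5,0,.866]])
for x in(-20,-10,0,10,20):
    f=(50+x)/1e3;print(x,proj(t,O+R@[f,0,.048]).round(1))
s=load("scene");b=max(blobs(s,*B,(310,150,352,240)),key=lambda x:x[0]);print(b[2])
for x in(-10,0,10):
    f=(50+x)/1e3;print(x,[proj(s,O+R@[f,yy,zz]).round(1) for yy in(.03,-.03) for zz in (.0,.048)])
E
```

```text
t 14.95 pos [0.5792 0.0943 0.1345] xyaw 89.99 zax [ 0.  0. -1.] f [-0.1  0.4 -6. ] g 59.4 60.0 q [-0.75  0.29  0.64  1.76 -0.19  1.15 -0.05]
grasp deck -24.1 45.7 f deck -2.6 -5.4 tq [0.05 0.02 0.01]
[213 203  10  21]
-20 [233.5 212.9]
-10 [230.2 212.8]
0 [226.9 212.7]
10 [223.6 212.6]
20 [220.2 212.5]
[324 173  15  22]
-10 [array([323.7, 184.8]), array([317.3, 177. ]), array([330. , 199.9]), array([323.6, 192.3])]
0 [array([326.6, 183.2]), array([320.3, 175.3]), array([333. , 198.3]), array([326.7, 190.6])]
10 [array([329.5, 181.6]), array([323.3, 173.6]), array([336. , 196.7]), array([329.8, 188.9])]
```

Call:
send_rows:
  steps:
    - {"tx": 0.043,"ty": 0,"tz": -0.025,"turn": 0,"grip": 0.6}
    - {"tx": 0.043,"ty": 0,"tz": -0.025,"turn": 0,"grip": 0.6}
    - {"tx": 0.043,"ty": 0,"tz": -0.025,"turn": 0,"grip": 0.6}
    - {"tx": 0.043,"ty": 0,"tz": -0.025,"turn": 0,"grip": 0.6}
    - {"tx": 0.043,"ty": 0,"tz": -0.025,"turn": 0,"grip": 0.6}
    - {"tx": 0.043,"ty": 0,"tz": -0.025,"turn": 0,"grip": 0.6}
    - {"tx": 0.043,"ty": 0,"tz": -0.025,"turn": 0,"grip": 0.6}
    - {"tx": 0,"ty": 0,"tz": 0,"turn": 0,"grip": 0.6}

```text
time: 15.95
position: [0.5792, 0.1124, 0.145]
tool_rot: [2.222, 2.221, 0.001]
ft_force: [0.3, -0.6, -4.8]
grip_width: 0.686
grip_force: 60.0
```

```bash
python3 go.py
```

```text
t 15.95 pos [0.5792 0.1124 0.145 ] xyaw 89.99 zax [ 0.  0. -1.] f [ 0.3 -0.6 -4.8] g 59.6 60.0 q [-0.77  0.29  0.63  1.74 -0.18  1.17 -0.09]
grasp deck -3.2 45.7 f deck -2.9 -3.8 tq [ 0.02  0.06 -0.  ]
```

Call:
send_rows:
  steps:
    - {"tx": 0.043,"ty": 0,"tz": -0.025,"turn": 0,"grip": 0.6}
    - {"tx": 0.043,"ty": 0,"tz": -0.025,"turn": 0,"grip": 0.6}
    - {"tx": 0.043,"ty": 0,"tz": -0.025,"turn": 0,"grip": 0.6}
    - {"tx": 0.043,"ty": 0,"tz": -0.025,"turn": 0,"grip": 0.6}
    - {"tx": 0.029,"ty": 0,"tz": -0.0167,"turn": 0,"grip": 0.6}
    - {"tx": 0.029,"ty": 0,"tz": -0.0167,"turn": 0,"grip": 0.6}
    - {"tx": 0,"ty": 0,"tz": 0,"turn": 0,"grip": 0.6}

```text
time: 16.82
position: [0.5792, 0.126, 0.1529]
tool_rot: [2.222, 2.221, 0.0]
ft_force: [0.1, 0.0, -5.3]
grip_width: 0.684
grip_force: 60.0
```

```bash
python3 go.py
```

```text
t 16.82 pos [0.5792 0.126  0.1529] xyaw 89.98 zax [ 0.  0. -1.] f [ 0.1  0.  -5.3] g 59.5 60.0 q [-0.79  0.29  0.63  1.73 -0.18  1.19 -0.11]
grasp deck 12.5 45.8 f deck -2.6 -4.6 tq [0.08 0.06 0.01]
```

Call:
send_rows:
  steps:
    - {"tx": 0.029,"ty": 0,"tz": -0.0167,"turn": 0,"grip": 0.6}
    - {"tx": 0.029,"ty": 0,"tz": -0.0167,"turn": 0,"grip": 0.6}
    - {"tx": 0.029,"ty": 0,"tz": -0.0167,"turn": 0,"grip": 0.6}
    - {"tx": 0.029,"ty": 0,"tz": -0.0167,"turn": 0,"grip": 0.6}
    - {"tx": 0,"ty": 0,"tz": 0,"turn": 0,"grip": 0.6}
    - {"tx": 0,"ty": 0,"tz": 0,"turn": 0,"grip": 0.6}

```text
time: 17.58
position: [0.5787, 0.1314, 0.1564]
tool_rot: [2.223, 2.22, -0.003]
ft_force: [-1.3, -3.9, -7.6]
grip_width: 0.682
grip_force: 60.0
```

```bash
python3 go.py
```

```text
t 17.57 pos [0.5787 0.1314 0.1564] xyaw 89.91 zax [-0.001 -0.002 -1.   ] f [-1.3 -3.9 -7.6] g 59.4 60.0 q [-0.8   0.29  0.63  1.72 -0.18  1.2  -0.13]
grasp deck 19.0 46.0 f deck -7.2 -4.6 tq [-1.16  0.36  0.05]
```

Call:
send_rows:
  steps:
    - {"tx": 0.029,"ty": 0,"tz": -0.0167,"turn": 0,"grip": 0.6}
    - {"tx": 0.029,"ty": 0,"tz": -0.0167,"turn": 0,"grip": 0.6}
    - {"tx": 0,"ty": 0,"tz": 0,"turn": 0,"grip": 0.6}
    - {"tx": 0,"ty": 0,"tz": 0,"turn": 0,"grip": 0.6}

```text
time: 18.08
position: [0.5788, 0.1337, 0.1583]
tool_rot: [2.223, 2.218, -0.005]
ft_force: [-1.0, -6.9, -8.1]
grip_width: 0.683
grip_force: 60.0
```

```bash
python3 go.py
```

```text
t 18.07 pos [0.5788 0.1337 0.1583] xyaw 89.87 zax [-0.001 -0.003 -1.   ] f [-1.  -6.9 -8.1] g 59.4 60.0 q [-0.8   0.29  0.62  1.71 -0.18  1.2  -0.13]
grasp deck 21.9 46.6 f deck -10.0 -3.6 tq [-1.65  0.26  0.01]
```

Call:
send_rows:
  steps:
    - {"tx": 0.029,"ty": 0,"tz": -0.0167,"turn": 0,"grip": 0.6}
    - {"tx": 0.029,"ty": 0,"tz": -0.0167,"turn": 0,"grip": 0.6}
    - {"tx": 0.029,"ty": 0,"tz": -0.0167,"turn": 0,"grip": 0.6}
    - {"tx": 0,"ty": 0,"tz": 0,"turn": 0,"grip": 0.6}
    - {"tx": 0,"ty": 0,"tz": 0,"turn": 0,"grip": 0.6}

```text
time: 18.7
position: [0.579, 0.1416, 0.162]
tool_rot: [-2.222, -2.221, -0.0]
ft_force: [-1.8, -4.4, -5.8]
grip_width: 0.685
grip_force: 60.0
```

```bash
python3 go.py
```

```text
t 18.7 pos [0.579  0.1416 0.162 ] xyaw 89.98 zax [-0.  0. -1.] f [-1.8 -4.4 -5.8] g 59.6 60.0 q [-0.81  0.29  0.62  1.71 -0.18  1.21 -0.14]
grasp deck 30.7 45.8 f deck -6.7 -2.8 tq [-0.82  0.4   0.11]
```

Call:
send_rows:
  steps:
    - {"tx": 0.029,"ty": 0,"tz": -0.0167,"turn": 0,"grip": 0.6}
    - {"tx": 0.029,"ty": 0,"tz": -0.0167,"turn": 0,"grip": 0.6}
    - {"tx": 0.029,"ty": 0,"tz": -0.0167,"turn": 0,"grip": 0.6}
    - {"tx": 0,"ty": 0,"tz": 0,"turn": 0,"grip": 0.6}

```text
time: 19.2
position: [0.5793, 0.1488, 0.1655]
tool_rot: [-2.22, -2.221, -0.004]
ft_force: [-2.8, -0.4, -3.1]
grip_width: 0.684
grip_force: 60.0
```

```bash
python3 go.py
```

```text
t 19.2 pos [0.5793 0.1488 0.1655] xyaw 90.04 zax [ 0.001  0.003 -1.   ] f [-2.8 -0.4 -3.1] g 59.5 60.0 q [-0.81  0.29  0.62  1.7  -0.18  1.21 -0.15]
grasp deck 38.6 45.3 f deck -1.8 -2.5 tq [0.04 0.61 0.07]
```

Call:
send_rows:
  steps:
    - {"tx": 0.0145,"ty": 0,"tz": -0.0083,"turn": 0,"grip": 0.6}
    - {"tx": 0.0145,"ty": 0,"tz": -0.0083,"turn": 0,"grip": 0.6}
    - {"tx": 0.0145,"ty": 0,"tz": -0.0083,"turn": 0,"grip": 0.6}
    - {"tx": 0,"ty": 0,"tz": 0,"turn": 0,"grip": 0.6}

```text
time: 19.7
position: [0.5793, 0.1505, 0.1668]
tool_rot: [-2.221, -2.221, -0.003]
ft_force: [-1.9, 2.5, -3.9]
grip_width: 0.684
grip_force: 60.0
```

```bash
python3 go.py
```

```text
t 19.7 pos [0.5793 0.1505 0.1668] xyaw 90.01 zax [ 0.001  0.002 -1.   ] f [-1.9  2.5 -3.9] g 59.5 60.0 q [-0.82  0.29  0.62  1.7  -0.18  1.21 -0.16]
grasp deck 40.8 45.5 f deck 0.2 -4.7 tq [0.62 0.57 0.05]
```

Call:
send_rows:
  steps:
    - {"tx": 0.0145,"ty": 0,"tz": -0.0083,"turn": 0,"grip": 0.6}
    - {"tx": 0.0145,"ty": 0,"tz": -0.0083,"turn": 0,"grip": 0.6}
    - {"tx": 0,"ty": 0,"tz": 0,"turn": 0,"grip": 0.6}
    - {"tx": 0,"ty": 0,"tz": 0,"turn": 0,"grip": 0.6}

```text
time: 20.2
position: [0.5792, 0.1513, 0.1675]
tool_rot: [-2.222, -2.221, -0.001]
ft_force: [-2.6, 2.6, -3.8]
grip_width: 0.686
grip_force: 60.0
```

```bash
python3 go.py
```

```text
t 20.2 pos [0.5792 0.1513 0.1675] xyaw 89.97 zax [ 0.  0. -1.] f [-2.6  2.6 -3.8] g 59.6 60.0 q [-0.82  0.29  0.62  1.69 -0.18  1.22 -0.16]
grasp deck 41.7 45.7 f deck 0.3 -4.6 tq [ 0.64  0.51 -0.03]
```

Call:
send_rows:
  steps:
    - {"tx": 0.0145,"ty": 0,"tz": -0.0083,"turn": 0,"grip": 0.6}
    - {"tx": 0.0145,"ty": 0,"tz": -0.0083,"turn": 0,"grip": 0.6}
    - {"tx": 0,"ty": 0,"tz": 0,"turn": 0,"grip": 0.6}
    - {"tx": 0,"ty": 0,"tz": 0,"turn": 0,"grip": 0.6}

```text
time: 20.7
position: [0.579, 0.1524, 0.1683]
tool_rot: [2.222, 2.22, -0.001]
ft_force: [-2.3, 0.0, -4.9]
grip_width: 0.681
grip_force: 60.0
```

```bash
python3 go.py
```

```text
t 20.7 pos [0.579  0.1524 0.1683] xyaw 89.95 zax [-0. -0. -1.] f [-2.3  0.  -4.9] g 59.2 60.0 q [-0.82  0.29  0.62  1.69 -0.17  1.22 -0.16]
grasp deck 43.1 45.9 f deck -2.4 -4.2 tq [0.2  0.61 0.  ]
```

Call:
send_rows:
  steps:
    - {"tx": 0.0145,"ty": 0,"tz": -0.0083,"turn": 0,"grip": 0.6}
    - {"tx": 0.0145,"ty": 0,"tz": -0.0083,"turn": 0,"grip": 0.6}
    - {"tx": 0.0145,"ty": 0,"tz": -0.0083,"turn": 0,"grip": 0.6}
    - {"tx": 0,"ty": 0,"tz": 0,"turn": 0,"grip": 0.6}
    - {"tx": 0,"ty": 0,"tz": 0,"turn": 0,"grip": 0.6}

```text
time: 21.32
position: [0.5791, 0.1542, 0.1697]
tool_rot: [2.223, 2.219, -0.002]
ft_force: [-0.5, -4.6, -7.4]
grip_width: 0.682
grip_force: 60.0
```

```bash
python3 go.py
```

```text
t 21.32 pos [0.5791 0.1542 0.1697] xyaw 89.91 zax [-0.    -0.001 -1.   ] f [-0.5 -4.6 -7.4] g 59.3 60.0 q [-0.82  0.29  0.62  1.69 -0.17  1.22 -0.17]
grasp deck 45.3 46.2 f deck -7.7 -4.1 tq [-0.97  0.28  0.09]
```

Call:
send_rows:
  steps:
    - {"tx": 0.0145,"ty": 0,"tz": -0.0083,"turn": 0,"grip": 0.6}
    - {"tx": 0.0145,"ty": 0,"tz": -0.0083,"turn": 0,"grip": 0.6}
    - {"tx": 0.0145,"ty": 0,"tz": -0.0083,"turn": 0,"grip": 0.6}
    - {"tx": 0,"ty": 0,"tz": 0,"turn": 0,"grip": 0.6}
    - {"tx": 0,"ty": 0,"tz": 0,"turn": 0,"grip": 0.6}

```text
time: 21.95
position: [0.5788, 0.1547, 0.17]
tool_rot: [2.223, 2.217, -0.007]
ft_force: [-0.0, -8.5, -12.8]
grip_width: 0.684
grip_force: 60.0
```

```bash
python3 go.py
```

```text
t 21.95 pos [0.5788 0.1547 0.17  ] xyaw 89.85 zax [-0.002 -0.005 -1.   ] f [ -0.   -8.5 -12.8] g 59.5 60.0 q [-0.82  0.29  0.62  1.69 -0.17  1.22 -0.17]
grasp deck 46.0 46.2 f deck -13.7 -6.8 tq [-1.72 -0.    0.11]
```

Call:
send_rows:
  steps:
    - {"tx": 0.0145,"ty": 0,"tz": -0.0083,"turn": 0,"grip": 0.6}
    - {"tx": 0.0145,"ty": 0,"tz": -0.0083,"turn": 0,"grip": 0.6}
    - {"tx": 0,"ty": 0,"tz": 0,"turn": 0,"grip": 0.6}

```text
time: 22.32
position: [0.5788, 0.1547, 0.1702]
tool_rot: [2.223, 2.215, -0.01]
ft_force: [0.9, -10.2, -14.8]
grip_width: 0.682
grip_force: 60.0
```

```bash
python3 go.py
```

```text
t 22.32 pos [0.5788 0.1547 0.1702] xyaw 89.8 zax [-0.002 -0.007 -1.   ] f [  0.9 -10.2 -14.8] g 59.3 60.0 q [-0.83  0.29  0.62  1.69 -0.17  1.23 -0.17]
grasp deck 46.0 46.4 f deck -16.2 -7.7 tq [-2.32 -0.33  0.15]
```

Call:
send_rows:
  steps:
    - {"tx": -0.029,"ty": 0,"tz": 0.0167,"turn": 0,"grip": 0.6}
    - {"tx": -0.029,"ty": 0,"tz": 0.0167,"turn": 0,"grip": 0.6}
    - {"tx": -0.029,"ty": 0,"tz": 0.0167,"turn": 0,"grip": 0.6}
    - {"tx": -0.029,"ty": 0,"tz": 0.0167,"turn": 0,"grip": 0.6}
    - {"tx": 0,"ty": 0,"tz": 0,"turn": 0,"grip": 0.6}

```text
time: 22.95
position: [0.5794, 0.1536, 0.1686]
tool_rot: [-2.221, -2.221, -0.002]
ft_force: [-1.4, -0.6, -5.5]
grip_width: 0.687
grip_force: 60.0
```

```bash
python3 go.py
```

```text
t 22.95 pos [0.5794 0.1536 0.1686] xyaw 90.0 zax [ 0.001  0.001 -1.   ] f [-1.4 -0.6 -5.5] g 59.8 60.0 q [-0.82  0.29  0.62  1.69 -0.18  1.22 -0.16]
grasp deck 44.3 45.6 f deck -3.3 -4.4 tq [-0.34  0.32  0.05]
```

Call:
send_rows:
  steps:
    - {"tx": -0.029,"ty": 0,"tz": 0.0167,"turn": 0,"grip": 0.6}
    - {"tx": -0.029,"ty": 0,"tz": 0.0167,"turn": 0,"grip": 0.6}
    - {"tx": 0,"ty": 0,"tz": 0,"turn": 0,"grip": 0.6}
    - {"tx": 0,"ty": 0,"tz": 0,"turn": 0,"grip": 0.6}

```text
time: 23.45
position: [0.5792, 0.1517, 0.167]
tool_rot: [-2.219, -2.222, -0.004]
ft_force: [-3.2, 5.0, -1.2]
grip_width: 0.681
grip_force: 60.0
```

```bash
python3 go.py
```

```text
t 23.45 pos [0.5792 0.1517 0.167 ] xyaw 90.07 zax [ 0.001  0.003 -1.   ] f [-3.2  5.  -1.2] g 59.2 60.0 q [-0.82  0.29  0.62  1.7  -0.18  1.21 -0.16]
grasp deck 41.9 45.2 f deck 3.8 -3.5 tq [1.23 0.68 0.03]
```

Call:
send_rows:
  steps:
    - {"tx": -0.029,"ty": 0,"tz": 0.0167,"turn": 0,"grip": 0.6}
    - {"tx": -0.029,"ty": 0,"tz": 0.0167,"turn": 0,"grip": 0.6}
    - {"tx": 0,"ty": 0,"tz": 0,"turn": 0,"grip": 0.6}
    - {"tx": 0,"ty": 0,"tz": 0,"turn": 0,"grip": 0.6}

```text
time: 23.95
position: [0.5794, 0.1489, 0.1655]
tool_rot: [-2.218, -2.222, -0.006]
ft_force: [-2.6, 5.7, 0.3]
grip_width: 0.683
grip_force: 60.0
```

```bash
python3 go.py
```

```text
t 23.95 pos [0.5794 0.1489 0.1655] xyaw 90.1 zax [ 0.002  0.004 -1.   ] f [-2.6  5.7  0.3] g 59.5 60.0 q [-0.81  0.28  0.62  1.7  -0.18  1.21 -0.15]
grasp deck 38.7 45.2 f deck 5.1 -2.6 tq [1.42 0.77 0.05]
```

Call:
send_rows:
  steps:
    - {"tx": 0.029,"ty": 0,"tz": -0.0167,"turn": 0,"grip": 0.6}
    - {"tx": 0.029,"ty": 0,"tz": -0.0167,"turn": 0,"grip": 0.6}
    - {"tx": 0.029,"ty": 0,"tz": -0.0167,"turn": 0,"grip": 0.6}
    - {"tx": 0,"ty": 0,"tz": 0,"turn": 0,"grip": 0.6}

```text
time: 24.45
position: [0.5792, 0.1507, 0.1674]
tool_rot: [2.223, 2.22, -0.0]
ft_force: [-1.8, 1.9, -3.9]
grip_width: 0.681
grip_force: 60.0
```

```bash
python3 go.py
```

```text
t 24.45 pos [0.5792 0.1507 0.1674] xyaw 89.94 zax [-0. -0. -1.] f [-1.8  1.9 -3.9] g 59.3 60.0 q [-0.82  0.29  0.62  1.69 -0.17  1.22 -0.16]
grasp deck 41.2 45.9 f deck -0.3 -4.3 tq [0.43 0.44 0.02]
```

Call:
send_rows:
  steps:
    - {"tx": 0.029,"ty": 0,"tz": -0.0167,"turn": 0,"grip": 0.6}
    - {"tx": 0.029,"ty": 0,"tz": -0.0167,"turn": 0,"grip": 0.6}
    - {"tx": 0.029,"ty": 0,"tz": -0.0167,"turn": 0,"grip": 0.6}
    - {"tx": 0.0145,"ty": 0,"tz": -0.0083,"turn": 0,"grip": 0.6}
    - {"tx": 0,"ty": 0,"tz": 0,"turn": 0,"grip": 0.6}

```text
time: 25.08
position: [0.5789, 0.1546, 0.1701]
tool_rot: [2.223, 2.218, -0.005]
ft_force: [-1.3, -5.1, -7.4]
grip_width: 0.684
grip_force: 60.0
```

```bash
python3 go.py
```

```text
t 25.07 pos [0.5789 0.1546 0.1701] xyaw 89.87 zax [-0.001 -0.004 -1.   ] f [-1.3 -5.1 -7.4] g 59.5 60.0 q [-0.82  0.29  0.62  1.69 -0.17  1.22 -0.17]
grasp deck 45.9 46.4 f deck -8.2 -3.9 tq [-1.15  0.35  0.07]
```

Call:
send_rows:
  steps:
    - {"tx": 0.029,"ty": 0,"tz": -0.0167,"turn": 0,"grip": 0.6}
    - {"tx": 0.029,"ty": 0,"tz": -0.0167,"turn": 0,"grip": 0.6}
    - {"tx": 0.029,"ty": 0,"tz": -0.0167,"turn": 0,"grip": 0.6}
    - {"tx": 0,"ty": 0,"tz": 0,"turn": 0,"grip": 0.6}

```text
time: 25.58
position: [0.5786, 0.1545, 0.1706]
tool_rot: [2.223, 2.211, -0.016]
ft_force: [1.7, -12.3, -18.5]
grip_width: 0.68
grip_force: 60.0
```

```bash
python3 go.py;python3 - <<'E'
from bench import ctrl
import numpy as np
from h import *
i=ctrl.get_image("scene");np.savez("pics/scene7.npz",**i)
print([(b[0],b[1].round(1)) for b in blobs(i,*Y,(260,140,350,240),3)])
E
```

```text
t 25.57 pos [0.5786 0.1545 0.1706] xyaw 89.7 zax [-0.003 -0.011 -1.   ] f [  1.7 -12.3 -18.5] g 59.2 60.0 q [-0.83  0.29  0.62  1.68 -0.17  1.23 -0.18]
grasp deck 46.0 46.8 f deck -19.9 -9.8 tq [-2.72 -0.58  0.36]
[(5, array([318.6, 174.8])), (3, array([314., 177.]))]
```

Call:
send_rows:
  steps:
    - {"tx": -0.04,"ty": 0,"tz": 0.023,"turn": 0,"grip": 0.6}
    - {"tx": -0.04,"ty": 0,"tz": 0.023,"turn": 0,"grip": 0.6}
    - {"tx": -0.04,"ty": 0,"tz": 0.023,"turn": 0,"grip": 0.6}
    - {"tx": 0,"ty": 0,"tz": 0,"turn": 0,"grip": 0.6}
    - {"tx": 0,"ty": 0,"tz": 0,"turn": 0,"grip": 0.6}

```text
time: 26.25
position: [0.5791, 0.1543, 0.1696]
tool_rot: [2.222, 2.22, -0.002]
ft_force: [-1.4, -4.7, -6.6]
grip_width: 0.681
grip_force: 60.0
```

```bash
python3 go.py
```

```text
t 26.25 pos [0.5791 0.1543 0.1696] xyaw 89.95 zax [-0.    -0.001 -1.   ] f [-1.4 -4.7 -6.6] g 59.2 60.0 q [-0.82  0.29  0.62  1.69 -0.17  1.22 -0.17]
grasp deck 45.4 46.1 f deck -7.4 -3.4 tq [-1.12  0.43  0.11]
```

Back off a little more to neutral, then open.

Call:
send_rows:
  steps:
    - {"tx": -0.029,"ty": 0,"tz": 0.0167,"turn": 0,"grip": 0.6}
    - {"tx": 0,"ty": 0,"tz": 0,"turn": 0,"grip": 0.6}
    - {"tx": 0,"ty": 0,"tz": 0,"turn": 0,"grip": 0.78}
    - {"tx": 0,"ty": 0,"tz": 0,"turn": 0,"grip": 0.78}
    - {"tx": 0,"ty": 0,"tz": 0,"turn": 0,"grip": 0.78}
    - {"tx": 0,"ty": 0,"tz": 0,"turn": 0,"grip": 0.78}

```text
time: 27.0
position: [0.5796, 0.1538, 0.1693]
tool_rot: [2.222, 2.221, 0.002]
ft_force: [-0.2, -0.0, 1.1]
grip_width: 0.777
grip_force: 0.0
```

```bash
python3 go.py;python3 - <<'E'
from bench import ctrl
import numpy as np
from h import *
i=ctrl.get_image("scene");np.savez("pics/scene8.npz",**i)
print([(b[0],b[1].round(1)) for b in blobs(i,*Y,(260,140,350,240),3)])
E
```

```text
t 27.0 pos [0.5796 0.1538 0.1693] xyaw 89.98 zax [ 0.001  0.001 -1.   ] f [-0.2 -0.   1.1] g 67.6 0.0 q [-0.82  0.29  0.62  1.69 -0.17  1.22 -0.16]
grasp deck 44.8 46.0 f deck 0.5 1.0 tq [-0.07  0.03 -0.01]
[(7, array([318.6, 176.3])), (7, array([313.7, 178.6]))]
```

Call:
send_rows:
  steps:
    - {"tx": 0,"ty": 0,"tz": -0.2,"turn": 0,"grip": 0.85}
    - {"tx": 0,"ty": 0,"tz": -0.7,"turn": 0,"grip": 0.85}
    - {"tx": 0,"ty": 0,"tz": -0.7,"turn": 0,"grip": 0.85}
    - {"tx": 0,"ty": -0.8,"tz": 0,"turn": 0,"grip": 0}
    - {"tx": 0,"ty": -0.7,"tz": 0,"turn": 0,"grip": 0}
    - {"tx": 0,"ty": 0,"tz": 0,"turn": 1,"grip": 0}
    - {"tx": 0,"ty": 0,"tz": 0,"turn": 1,"grip": 0}
    - {"tx": 0,"ty": 0,"tz": 0,"turn": 1,"grip": 0}
    - {"tx": 0,"ty": 0,"tz": 0,"turn": 1,"grip": 0}
    - {"tx": 0,"ty": 0,"tz": 0,"turn": 1,"grip": 0}
    - {"tx": 0,"ty": 0,"tz": 0,"turn": 1,"grip": 0}

```text
time: 28.42
position: [0.4894, 0.1533, 0.2657]
tool_rot: [-2.936, -1.117, -0.002]
ft_force: [-0.4, 0.7, -0.6]
grip_width: 0.047
grip_force: 0.0
```

Call:
send_rows:
  steps:
    - {"tx": 0,"ty": 0,"tz": 0,"turn": 1,"grip": 0}
    - {"tx": 0,"ty": 0,"tz": 0,"turn": 1,"grip": 0}
    - {"tx": 0,"ty": 0,"tz": 0,"turn": 1,"grip": 0}
    - {"tx": 0,"ty": 0,"tz": 0,"turn": 1,"grip": 0}
    - {"tx": 0,"ty": 0,"tz": 0,"turn": 1,"grip": 0}
    - {"tx": 0,"ty": 0,"tz": 0,"turn": 0.25,"grip": 0}
    - {"tx": 0,"ty": 0,"tz": 0,"turn": 0,"grip": 0}

```text
time: 29.3
position: [0.4893, 0.1534, 0.2652]
tool_rot: [-3.141, -0.001, -0.001]
ft_force: [0.3, 0.5, 0.7]
grip_width: 0.003
grip_force: 0.0
```

```bash
python3 go.py .4874 .1594 .175;python3 - <<'E'
from bench import ctrl
import numpy as np
from h import *
i=ctrl.get_image("scene");np.savez("pics/scene9.npz",**i)
print([(b[0],b[1].round(1)) for b in blobs(i,*Y,(260,140,350,240),3)])
j=ctrl.get_image("top")
r=lambda im,x,y,w,h,f:cv2.resize(im[y:y+h,x:x+w],(w*f,h*f),interpolation=cv2.INTER_CUBIC)
cv2.imwrite("pics/c9.png",np.hstack([r(i["pixels"],265,140,80,90,5),r(j["pixels"],195,185,75,90,5)])[:,:,::-1])
E
```

```text
t 29.3 pos [0.4893 0.1534 0.2652] xyaw 0.05 zax [ 0.001  0.    -1.   ] f [0.3 0.5 0.7] g 0.2 0.0 q [-0.95 -0.    0.6   1.76  0.    1.38 -1.92]
units [-0.032 -0.1    1.503]
grasp deck 92.4 129.3 f deck 0.8 0.3 tq [-0.07  0.19  0.03]
[(122, array([318.5, 182.1]))]
```

View pics/c9.png

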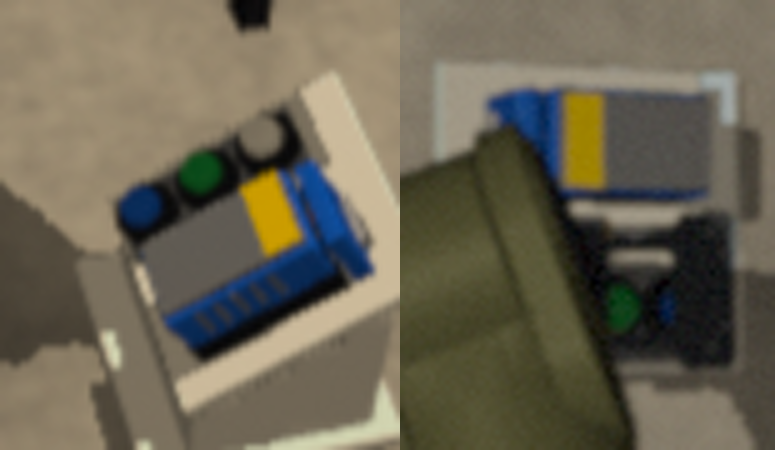

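The pack is seated against the stop block: in the left crop the yellow stripe is at (270,210) with the blue stop at (335,220), and the pack is square on the rail. The keys are clear at (145,207), (200,170) and (262,137). Next I press white.

Call:
send_rows:
  steps:
    - {"tx": -0.032,"ty": -0.017,"tz": 0.7,"turn": 0,"grip": 0}
    - {"tx": 0,"ty": 0,"tz": 0.6,"turn": 0,"grip": 0}
    - {"tx": 0,"ty": 0,"tz": 0.28,"turn": 0,"grip": 0}
    - {"tx": 0,"ty": 0,"tz": 0,"turn": 0,"grip": 0}
    - {"tx": 0,"ty": 0,"tz": 0,"turn": 0,"grip": 0}

```text
time: 30.02
position: [0.4882, 0.1548, 0.1713]
tool_rot: [-3.141, 0.001, -0.003]
ft_force: [0.7, -0.6, -0.5]
grip_width: 0.005
grip_force: 0.0
```

```bash
python3 go.py .4874 .1544 .170
```

```text
t 30.02 pos [0.4882 0.1548 0.1713] xyaw -0.03 zax [ 0.002  0.001 -1.   ] f [ 0.7 -0.6 -0.5] g 0.5 0.0 q [-0.94  0.07  0.6   1.9  -0.04  1.19 -1.89]
units [-0.014  0.006  0.022]
grasp deck 46.7 47.4 f deck -0.7 -0.1 tq [-0.09  0.25 -0.  ]
```

Call:
send_rows:
  steps:
    - {"tx": 0,"ty": -0.025,"tz": 0.0433,"turn": 0,"grip": 0}
    - {"tx": 0,"ty": -0.025,"tz": 0.0433,"turn": 0,"grip": 0}
    - {"tx": 0,"ty": -0.025,"tz": 0.0433,"turn": 0,"grip": 0}
    - {"tx": 0,"ty": -0.025,"tz": 0.0433,"turn": 0,"grip": 0}
    - {"tx": 0,"ty": 0,"tz": 0,"turn": 0,"grip": 0}

```text
time: 30.65
position: [0.4875, 0.1607, 0.1598]
tool_rot: [-3.141, 0.001, -0.001]
ft_force: [-0.9, -1.5, 3.9]
grip_width: 0.004
grip_force: 1.9
```

```bash
python3 go.py .4874 .1594 .1595
```

```text
t 30.65 pos [0.4875 0.1607 0.1598] xyaw -0.02 zax [ 0.001  0.    -1.   ] f [-0.9 -1.5  3.9] g 0.3 1.9 q [-0.94  0.08  0.6   1.91 -0.05  1.17 -1.89]
units [-0.001  0.021  0.006]
grasp deck 46.0 34.4 f deck 0.6 4.1 tq [-0.07  0.32  0.03]
```

Call:
send_rows:
  steps:
    - {"tx": 0,"ty": -0.017,"tz": 0.029,"turn": 0,"grip": 0}
    - {"tx": 0,"ty": -0.017,"tz": 0.029,"turn": 0,"grip": 0}
    - {"tx": 0,"ty": 0,"tz": 0,"turn": 0,"grip": 0}
    - {"tx": 0,"ty": 0,"tz": 0,"turn": 0,"grip": 0}

```text
time: 31.15
position: [0.4876, 0.1617, 0.1579]
tool_rot: [-3.142, 0.002, -0.0]
ft_force: [-4.4, -4.2, 16.0]
grip_width: 0.006
grip_force: 7.7
```

```bash
python3 go.py
```

```text
t 31.15 pos [0.4876 0.1617 0.1579] xyaw -0.08 zax [ 0.  0. -1.] f [-4.4 -4.2 16. ] g 0.6 7.7 q [-0.94  0.09  0.6   1.91 -0.05  1.16 -1.89]
grasp deck 46.0 32.3 f deck 4.4 16.0 tq [-0.84  1.21  0.04]
```

Call:
send_rows:
  steps:
    - {"tx": 0,"ty": -0.017,"tz": 0.029,"turn": 0,"grip": 0}
    - {"tx": 0,"ty": -0.017,"tz": 0.029,"turn": 0,"grip": 0}
    - {"tx": 0,"ty": 0,"tz": 0,"turn": 0,"grip": 0}
    - {"tx": 0,"ty": 0,"tz": 0,"turn": 0,"grip": 0}

```text
time: 31.65
position: [0.4879, 0.1619, 0.1573]
tool_rot: [3.141, -0.004, -0.001]
ft_force: [-11.9, -10.0, 35.3]
grip_width: 0.004
grip_force: 17.8
```

```bash
python3 go.py
```

```text
t 31.65 pos [0.4879 0.1619 0.1573] xyaw -0.15 zax [-0.001 -0.001 -1.   ] f [-11.9 -10.   35.3] g 0.4 17.8 q [-0.94  0.09  0.6   1.91 -0.05  1.16 -1.89]
grasp deck 45.8 31.6 f deck 9.0 35.6 tq [-2.11  2.93  0.1 ]
```

Call:
send_rows:
  steps:
    - {"tx": 0,"ty": 0.06,"tz": -0.104,"turn": 0,"grip": 0}
    - {"tx": 0,"ty": 0.06,"tz": -0.104,"turn": 0,"grip": 0}
    - {"tx": 0,"ty": 0.065,"tz": -0.11,"turn": 0,"grip": 0}
    - {"tx": 0,"ty": 0.4,"tz": 0.231,"turn": 0,"grip": 0}
    - {"tx": 0,"ty": 0.45,"tz": 0.26,"turn": 0,"grip": 0}
    - {"tx": 0,"ty": 0.42,"tz": 0.242,"turn": 0,"grip": 0}
    - {"tx": 0,"ty": 0,"tz": 0,"turn": 0,"grip": 0}
    - {"tx": 0,"ty": 0,"tz": 0,"turn": 0,"grip": 0}

```text
time: 32.65
position: [0.4873, 0.0782, 0.1278]
tool_rot: [-3.141, -0.0, -0.0]
ft_force: [-0.6, 0.4, 1.2]
grip_width: 0.007
grip_force: 0.0
```

```bash
python3 go.py .4875 .0855 .1138
```

```text
t 32.65 pos [0.4873 0.0782 0.1278] xyaw 0.0 zax [ 0.  0. -1.] f [-0.6  0.4  1.2] g 0.6 0.0 q [-0.85  0.07  0.67  1.99 -0.05  1.1  -1.73]
units [ 0.004 -0.122  0.234]
grasp deck -41.4 48.0 f deck 1.0 0.8 tq [-0.07  0.12  0.01]
```

Call:
send_rows:
  steps:
    - {"tx": 0,"ty": -0.025,"tz": 0.0433,"turn": 0,"grip": 0}
    - {"tx": 0,"ty": -0.025,"tz": 0.0433,"turn": 0,"grip": 0}
    - {"tx": 0,"ty": -0.025,"tz": 0.0433,"turn": 0,"grip": 0}
    - {"tx": 0,"ty": 0,"tz": 0,"turn": 0,"grip": 0}

```text
time: 33.15
position: [0.4871, 0.0821, 0.1198]
tool_rot: [3.142, -0.0, -0.0]
ft_force: [0.5, -0.1, -0.2]
grip_width: 0.006
grip_force: 0.0
```

```bash
python3 go.py
```

```text
t 33.15 pos [0.4871 0.0821 0.1198] xyaw -0.0 zax [-0. -0. -1.] f [ 0.5 -0.1 -0.2] g 0.5 0.0 q [-0.85  0.09  0.67  1.99 -0.06  1.08 -1.73]
grasp deck -42.1 39.0 f deck -0.2 -0.1 tq [-0.04  0.2  -0.03]
```

Call:
send_rows:
  steps:
    - {"tx": 0,"ty": -0.017,"tz": 0.029,"turn": 0,"grip": 0}
    - {"tx": 0,"ty": -0.017,"tz": 0.029,"turn": 0,"grip": 0}
    - {"tx": 0,"ty": 0,"tz": 0,"turn": 0,"grip": 0}
    - {"tx": 0,"ty": 0,"tz": 0,"turn": 0,"grip": 0}

```text
time: 33.65
position: [0.4873, 0.0837, 0.1166]
tool_rot: [-3.141, 0.001, -0.0]
ft_force: [-0.2, -0.3, 3.1]
grip_width: 0.005
grip_force: 1.6
```

```bash
python3 go.py
```

```text
t 33.65 pos [0.4873 0.0837 0.1166] xyaw -0.04 zax [ 0.  0. -1.] f [-0.2 -0.3  3.1] g 0.5 1.6 q [-0.85  0.09  0.66  2.   -0.06  1.07 -1.73]
grasp deck -42.2 35.5 f deck 1.3 2.8 tq [-0.12  0.37  0.03]
```

Call:
send_rows:
  steps:
    - {"tx": 0,"ty": -0.017,"tz": 0.029,"turn": 0,"grip": 0}
    - {"tx": 0,"ty": -0.009,"tz": 0.0145,"turn": 0,"grip": 0}
    - {"tx": 0,"ty": 0,"tz": 0,"turn": 0,"grip": 0}
    - {"tx": 0,"ty": 0,"tz": 0,"turn": 0,"grip": 0}

```text
time: 34.15
position: [0.4874, 0.0851, 0.1141]
tool_rot: [3.142, -0.001, 0.0]
ft_force: [-0.8, -1.0, 7.0]
grip_width: 0.006
grip_force: 3.2
```

```bash
python3 go.py
```

```text
t 34.15 pos [0.4874 0.0851 0.1141] xyaw -0.05 zax [ 0. -0. -1.] f [-0.8 -1.   7. ] g 0.6 3.2 q [-0.85  0.1   0.66  2.   -0.07  1.07 -1.73]
grasp deck -42.2 32.6 f deck 2.7 6.6 tq [-0.26  0.58  0.04]
```

Call:
send_rows:
  steps:
    - {"tx": 0,"ty": -0.017,"tz": 0.029,"turn": 0,"grip": 0}
    - {"tx": 0,"ty": -0.017,"tz": 0.029,"turn": 0,"grip": 0}
    - {"tx": 0,"ty": 0,"tz": 0,"turn": 0,"grip": 0}
    - {"tx": 0,"ty": 0,"tz": 0,"turn": 0,"grip": 0}

```text
time: 34.65
position: [0.4876, 0.0854, 0.1133]
tool_rot: [3.141, -0.003, -0.001]
ft_force: [-10.1, -6.8, 28.4]
grip_width: 0.006
grip_force: 14.2
```

```bash
python3 go.py
```

```text
t 34.65 pos [0.4876 0.0854 0.1133] xyaw -0.11 zax [-0.001 -0.001 -1.   ] f [-10.1  -6.8  28.4] g 0.5 14.2 q [-0.85  0.1   0.66  2.   -0.07  1.07 -1.73]
grasp deck -42.4 31.8 f deck 8.3 28.0 tq [-1.46  2.48  0.05]
```

Call:
send_rows:
  steps:
    - {"tx": 0,"ty": 0.057,"tz": -0.1,"turn": 0,"grip": 0}
    - {"tx": 0,"ty": 0.057,"tz": -0.1,"turn": 0,"grip": 0}
    - {"tx": 0,"ty": 0.057,"tz": -0.1,"turn": 0,"grip": 0}
    - {"tx": 0,"ty": -0.3,"tz": -0.173,"turn": 0,"grip": 0}
    - {"tx": 0,"ty": -0.335,"tz": -0.194,"turn": 0,"grip": 0}
    - {"tx": 0,"ty": 0,"tz": 0,"turn": 0,"grip": 0}
    - {"tx": 0,"ty": 0,"tz": 0,"turn": 0,"grip": 0}

```text
time: 35.52
position: [0.4868, 0.1142, 0.1497]
tool_rot: [3.141, -0.002, -0.001]
ft_force: [0.3, -0.5, -0.4]
grip_width: 0.002
grip_force: 0.0
```

```bash
python3 go.py
```

```text
t 35.52 pos [0.4868 0.1142 0.1497] xyaw -0.06 zax [-0.001 -0.001 -1.   ] f [ 0.3 -0.5 -0.4] g 0.2 0.0 q [-0.9   0.06  0.64  1.95 -0.04  1.15 -1.81]
grasp deck 0.8 48.9 f deck -0.6 -0.1 tq [-0.06  0.2  -0.02]
```

Call:
send_rows:
  steps:
    - {"tx": 0,"ty": -0.025,"tz": 0.0433,"turn": 0,"grip": 0}
    - {"tx": 0,"ty": -0.025,"tz": 0.0433,"turn": 0,"grip": 0}
    - {"tx": 0,"ty": -0.025,"tz": 0.0433,"turn": 0,"grip": 0}
    - {"tx": 0,"ty": -0.025,"tz": 0.0433,"turn": 0,"grip": 0}
    - {"tx": 0,"ty": -0.025,"tz": 0.0433,"turn": 0,"grip": 0}
    - {"tx": 0,"ty": -0.017,"tz": 0.029,"turn": 0,"grip": 0}
    - {"tx": 0,"ty": 0,"tz": 0,"turn": 0,"grip": 0}
    - {"tx": 0,"ty": 0,"tz": 0,"turn": 0,"grip": 0}

```text
time: 36.52
position: [0.4872, 0.1231, 0.136]
tool_rot: [3.141, -0.002, -0.001]
ft_force: [-2.4, -3.4, 6.9]
grip_width: 0.01
grip_force: 3.3
```

```bash
python3 go.py
```

```text
t 36.52 pos [0.4872 0.1231 0.136 ] xyaw -0.06 zax [-0.    -0.001 -1.   ] f [-2.4 -3.4  6.9] g 0.9 3.3 q [-0.9   0.09  0.63  1.96 -0.06  1.12 -1.82]
grasp deck 1.6 32.6 f deck 0.4 7.7 tq [-0.69  0.75  0.06]
```

Call:
send_rows:
  steps:
    - {"tx": 0,"ty": -0.017,"tz": 0.029,"turn": 0,"grip": 0}
    - {"tx": 0,"ty": -0.012,"tz": 0.02,"turn": 0,"grip": 0}
    - {"tx": 0,"ty": 0,"tz": 0,"turn": 0,"grip": 0}
    - {"tx": 0,"ty": 0,"tz": 0,"turn": 0,"grip": 0}

```text
time: 37.02
position: [0.4874, 0.1233, 0.1354]
tool_rot: [3.14, -0.003, -0.002]
ft_force: [-8.8, -8.0, 23.9]
grip_width: 0.005
grip_force: 12.2
```

```bash
python3 go.py
```

```text
t 37.02 pos [0.4874 0.1233 0.1354] xyaw -0.12 zax [-0.001 -0.001 -1.   ] f [-8.8 -8.  23.9] g 0.4 12.2 q [-0.9   0.09  0.63  1.96 -0.06  1.12 -1.82]
grasp deck 1.4 32.0 f deck 5.0 24.7 tq [-1.69  2.23  0.09]
```

Call:
send_rows:
  steps:
    - {"tx": 0,"ty": 0.06,"tz": -0.104,"turn": 0,"grip": 0}
    - {"tx": 0,"ty": 0.06,"tz": -0.104,"turn": 0,"grip": 0}
    - {"tx": 0,"ty": 0.065,"tz": -0.11,"turn": 0,"grip": 0}
    - {"tx": 0,"ty": 0,"tz": -0.7,"turn": 0,"grip": 0}
    - {"tx": 0,"ty": 0,"tz": -0.7,"turn": 0,"grip": 0}
    - {"tx": 0,"ty": 0,"tz": 0,"turn": 0,"grip": 0}
    - {"tx": 0,"ty": 0,"tz": 0,"turn": 0,"grip": 0}

```text
time: 37.9
position: [0.4869, 0.1146, 0.2352]
tool_rot: [-3.141, 0.0, 0.001]
ft_force: [0.0, 0.3, -0.3]
grip_width: 0.006
grip_force: 0.0
```

```bash
python3 go.py;python3 - <<'E'
from bench import ctrl
from h import *
i=ctrl.get_image("scene")
print([(b[0],b[1].round(1)) for b in blobs(i,*Y,(260,140,350,240),3)])
print(ctrl.close_job())
E
```

```text
t 37.9 pos [0.4869 0.1146 0.2352] xyaw -0.01 zax [-0.  0. -1.] f [ 0.   0.3 -0.3] g 0.5 0.0 q [-0.91 -0.02  0.63  1.84  0.01  1.32 -1.86]
grasp deck 43.8 122.8 f deck 0.1 -0.4 tq [-0.04  0.2  -0.03]
[(122, array([318.5, 182.1]))]
the job is handed in; nothing more can be done
None
```

The pack is on the rail against the stop and stayed put when released. I pressed white, blue and green in that order, each to a hard stop, and handed the job in at 37.9 s; no verdict came back, and the catches and key travel were judged by feel and camera only.

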